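# Pack and clamp down the spares box

## Robot

A 7-joint arm with a two-finger parallel gripper is mounted at the origin on the work surface. World frame = base frame: x ahead of the robot, y to its left, z up, the work surface at z = 0. Lengths are in m, angles in rad, forces in N, time in s.
With the tool pointing down it reaches from about 0.425 to 0.875 m from the base axis. Payload 4.7 kg.
Tool frame: the origin (TCP) lies at the very end of the fingers, on their centre line; the grasp point (between the pads) lies 19 mm behind it; z points along the fingers, y is the direction in which the jaws open and shut (so a half turn about z gives the same grasp; the last joint's range is limited). The gripper opens to 87 mm and grips with 3 to 60 N. Pads are 19 mm wide; open, the fingers measure 117 mm over their backs; the gripper's body (75 mm by 190 mm) begins 51 mm behind the grasp point.
Start: joints at [-1.138, 0.321, -0.07, 1.45, 0.023, 1.371, -0.057], TCP at [0.264, 0.594, 0.223] pointing down, gripper open.
Joint ranges: [-2.86, 2.86], [-0.3, 2.09], [-1.38, 1.24], [0.06, 2.45], [-1.56, 4.7], [0.09, 2.05], [-2.69, 2.69]. Speed limits (rad/s): [2.57, 2.57, 3.14, 3.14, 3.14, 3.14, 3.14].

## Interface

Orientations are given as a rotation vector (axis times angle).
In Python, from bench import ctrl gives the robot as it stands. The module is installed in compiled form; this text tells all that it offers.
- The arm moves only by the tool move_arm, never from a script. Its arguments are lists of equal length, an entry for each row: "dp": the shift along the tool's x, y, z in units of 30 mm (1.0 is 30 mm), a list of three; "turn": the turn about the tool's z in units of 5 degrees (1.0 is 5 degrees); "jaw": the opening, from -1 (shut) to 1 (fully open). A call has 1 to 5 rows; each row is the pose to reach, as a shift and turn from the pose commanded when the call began, along the tool's axes at that moment; what a row does not reach only later rows make up. A row lasts 1/10 s, in which the tool goes at most 50 mm and 8.59 degrees, less where a joint would pass 70% of its speed; a pose out of reach is approached as far as the arm can. A call with a gripper value outside its range is refused whole. The fingers move at their own pace and stop on an object; "grip_force" is the grip in N (left out, the last holds). Time passes only in rows, so rows that repeat a pose let the fingers close. It gives the time, the measured TCP pose, the force and the opening at its end, in the units of the state.
- ctrl.get_state(): the state, without advancing time (a new reading comes with each control period).
- ctrl.get_image(name): name is "side" or "top"; returns the picture (384x512x3 uint8, red, green, blue); there is no depth.
- ctrl.camera_info(name): a dict with "intrinsics" (3x3 intrinsics, pixels), "extrinsics" (4x4, takes a point from world to camera coordinates). Camera axes: x right, y up, looking along -z (the intrinsics and any distortion apply to the point x, -y, -z); pixel columns grow to the right and rows downward; lengths in m; the calibration is good to about 2 mm. A picture is of the moment at which its call begins. camera_info takes no time and is no camera call.
- ctrl.close_job(): hands the job in, once; it reports no verdict.
Trained networks look in the newest picture that a camera, given by its name, has taken for a name from the list of things; names that differ only in an ending like _2 or _b are one class to them, and where a whole thing is asked for, a point or a joint stands for the part that bears it (a point fixed in the world has none). Each returns a list of dicts, best first, with "confidence" (0 to 1); they miss things now and then, are a little off and sometimes report something else, mostly with a low value. They report only what shows in the picture. A call takes as long as a camera call. They do not tell look-alikes from the thing itself.
- ctrl.look_for(camera, target): "rect" ([centre column, centre row, width, height] in pixels, round what is visible of it).
- ctrl.masks_of(camera, target): "region" (384x512 bool, what is visible of it) and "rect" ([centre column, centre row, width, height] in pixels, round what is visible of it).
The state is a dict: "time": time; "joint_positions": joint angles; "qd": joint speeds; "joint_torque": joint torques, N m; "position": TCP position; "tool_rot": TCP orientation; "ft_force": force on the tool from outside, world axes, zero at the start; "torque": the same for the moment, N m; "grip_width": opening from 0.0 (shut) to 1.0 (fully open).
Only numpy, scipy, OpenCV 4.12 (cv2) and the standard library are available. Lean on these libraries where they do the work, as an engineer would, in place of code of your own. Each camera call takes 0.05 s, during which the arm holds its last target. There are 200 camera calls.

## Task

Get the grey spares box ready to travel: take out every tall spray can, which stands above the fill line, and stand it upright in a pocket of the green carrier, and put every short grease tin that is on the bench into the box; then set the lid flat and fully home on the box. Clamp it down evenly so that the gasket seats: turn the four T-handle clamps clockwise in crisscross order (each time the diagonally opposite one next), first all four about half way, then again crisscross all four until they stop; leave the other things on the bench alone.

Things in the scene. Friction and masses are not known exactly. Their poses are not given: they have to be found in the camera images.
- spares_box: Grey open steel box fixed to the bench, 200 (x) x 220 (y) x 75 mm high, walls and floor 4 mm. Origin: centre of its underside, on the bench; x away from the robot, y to the left. Yellow fill line inside, 66 mm up; the seated lid's lip reaches down to 67 mm. Clamps on ears outside it at x = +-75, y = +-145 mm. Room for four items, at about x = +-45, y = +-50 mm.
- lid: Loose steel lid 202 (x) x 222 (y) mm, 0.45 kg, flat on the bench left or right of the box, lip down. Origin: centre of the lip's underside. Rubber lip 186 x 206 mm, 8 mm deep (3 mm play in the box); plate 8 to 13 mm up. Handle: black bar over the centre along y, 14 mm thick, 100 long, 33 to 53 mm up. Seated: origin 67 mm above the box's, its y along the box's y either way round.
- carrier: Green plastic carrier fixed to the bench on the other side of the box from the lid, 78 (x) x 222 (y) x 60 mm high, open on top, three pockets in a row. Origin: centre of its underside. Pocket floors are centred at x = 0, y = -72.5, 0, +72.5 mm, 5 mm above the bench; each pocket is 68 x 67 mm, 55 mm deep.
- can0: Tall spray can, 155 mm tall, 0.22 kg: 52 mm across up to 135 mm, then a black cap 42 mm across. At the start it stands in the box, far above the fill line (1 or 2 of can0, can1 and can2 are present; None when absent). Origin: centre of its base, z up along the can.
- can1: Tall spray can, 155 mm tall, 0.22 kg: 52 mm across up to 135 mm, then a black cap 42 mm across. At the start it stands in the box, far above the fill line (1 or 2 of can0, can1 and can2 are present; None when absent). Origin: centre of its base, z up along the can.
- can2: Tall spray can, 155 mm tall, 0.22 kg: 52 mm across up to 135 mm, then a black cap 42 mm across. At the start it stands in the box, far above the fill line (1 or 2 of can0, can1 and can2 are present; None when absent). Origin: centre of its base, z up along the can.
- tin0: Short grease tin, 54 mm across, 60 mm tall, 0.25 kg, fits under the fill line. Origin: centre of its base, z up along the tin. Stands on the bench near the robot, left or right (1 or 2 of tin0 and tin1 are present; None when absent).
- tin1: Short grease tin, 54 mm across, 60 mm tall, 0.25 kg, fits under the fill line. Origin: centre of its base, z up along the tin. Stands on the bench near the robot, left or right (1 or 2 of tin0 and tin1 are present; None when absent).
- tin2: Short grease tin, 54 mm across, 60 mm tall, 0.25 kg, fits under the fill line. Origin: centre of its base, z up along the tin. Stands in the box from the start.
- clamp_near_left (a joint): Clamp at the box's near left corner as seen from the robot (diagonal to far right). Rad: 0 to 0.2 loose at the start, grows as the handle turns clockwise seen from above, 1.0 half tightened, stop at 2.0 fully tight. Stiff (0.2 N m), stays where left. Its steel finger is clear of the lid below 0.5 rad, then sweeps over the rim 3 mm above a seated lid.
- grip_near_left (a point): Centre of this clamp's black T-handle bar, on the turning axis, 101 mm above the bench: bar 70 mm long along the point's x, 14 mm thick, 92 to 110 mm above the bench. The steel finger below it (83 to 89 mm up, 13 mm wide) points along the point's +x to 52 mm from the axis.
- clamp_far_right (a joint): Clamp at the box's far right corner as seen from the robot (diagonal to near left). Rad: 0 to 0.2 loose at the start, grows as the handle turns clockwise seen from above, 1.0 half tightened, stop at 2.0 fully tight. Stiff (0.2 N m), stays where left. Its steel finger is clear of the lid below 0.5 rad, then sweeps over the rim 3 mm above a seated lid.
- grip_far_right (a point): Centre of this clamp's black T-handle bar, on the turning axis, 101 mm above the bench: bar 70 mm long along the point's x, 14 mm thick, 92 to 110 mm above the bench. The steel finger below it (83 to 89 mm up, 13 mm wide) points along the point's +x to 52 mm from the axis.
- clamp_near_right (a joint): Clamp at the box's near right corner as seen from the robot (diagonal to far left). Rad: 0 to 0.2 loose at the start, grows as the handle turns clockwise seen from above, 1.0 half tightened, stop at 2.0 fully tight. Stiff (0.2 N m), stays where left. Its steel finger is clear of the lid below 0.5 rad, then sweeps over the rim 3 mm above a seated lid.
- grip_near_right (a point): Centre of this clamp's black T-handle bar, on the turning axis, 101 mm above the bench: bar 70 mm long along the point's x, 14 mm thick, 92 to 110 mm above the bench. The steel finger below it (83 to 89 mm up, 13 mm wide) points along the point's +x to 52 mm from the axis.
- clamp_far_left (a joint): Clamp at the box's far left corner as seen from the robot (diagonal to near right). Rad: 0 to 0.2 loose at the start, grows as the handle turns clockwise seen from above, 1.0 half tightened, stop at 2.0 fully tight. Stiff (0.2 N m), stays where left. Its steel finger is clear of the lid below 0.5 rad, then sweeps over the rim 3 mm above a seated lid.
- grip_far_left (a point): Centre of this clamp's black T-handle bar, on the turning axis, 101 mm above the bench: bar 70 mm long along the point's x, 14 mm thick, 92 to 110 mm above the bench. The steel finger below it (83 to 89 mm up, 13 mm wide) points along the point's +x to 52 mm from the axis.
- wrench: Bystander: open-ended wrench lying flat between the robot and the box; leave alone.
- filter_carton: Bystander: cardboard carton 70 x 90 x 60 mm beyond the box; leave alone.
- jar: Bystander: amber jar 70 mm across, 80 mm tall; leave alone.
- bearing_ring: Bystander: dark steel bearing ring 90 mm across, 22 mm tall; leave alone.
Not all that is in view belongs to the job. There is more than one size of the carrier; the job needs the largest.

How it is judged:
On the way, in this order (a step that is already met when the one before it is completed fails the run):
1. all tall cans stand in the carrier and all tins are in the box (x of tin0 in the frame of spares_box between -0.096 and 0.096 m and y of tin0 in the frame of spares_box between -0.106 and 0.106 m and z of each of tin0, tin1, tin2 in the frame of spares_box below 0.045 m and x of can0 in the frame of carrier between -0.034 and 0.034 m and y of can0 in the frame of carrier between -0.106 and 0.106 m and z of each of can0, can1, can2 in the frame of carrier below 0.012 m and angle between each of can0, can1, can2's own z axis and vertical below 0.12 rad and x of tin1 in the frame of spares_box between -0.096 and 0.096 m and y of tin1 in the frame of spares_box between -0.106 and 0.106 m and x of can1 in the frame of carrier between -0.034 and 0.034 m and y of can1 in the frame of carrier between -0.106 and 0.106 m and x of tin2 in the frame of spares_box between -0.096 and 0.096 m and y of tin2 in the frame of spares_box between -0.106 and 0.106 m and x of can2 in the frame of carrier between -0.034 and 0.034 m and y of can2 in the frame of carrier between -0.106 and 0.106 m), for 0.2 s.
2. the lid is seated on the box while all clamps are still loose (x of lid in the frame of spares_box between -0.007 and 0.007 m and y of lid in the frame of spares_box between -0.007 and 0.007 m and z of lid in the frame of spares_box below 0.0695 m and angle between the y axis of lid and the y axis of spares_box, either way round below 0.07 rad and value of joint each of clamp_near_left, clamp_far_right, clamp_near_right, clamp_far_left below 0.5 rad), for 0.2 s.
3. first pass: all four clamps part tightened (0.5 to 1.6 rad) (value of joint clamp_near_left between 0.5 and 1.6 rad and value of joint clamp_far_right between 0.5 and 1.6 rad and value of joint clamp_near_right between 0.5 and 1.6 rad and value of joint clamp_far_left between 0.5 and 1.6 rad), for 0.2 s.
At the end, for the whole second after the job is handed in: Every tall can stands upright (within 0.12 rad) on the floor of the carrier, every tin is in the box, the lid is seated flat on the box (within 7 mm sideways, 2.5 mm in height, 0.07 rad in yaw) and at rest, and all four clamps are turned past 1.75 rad (all of step 1 and x of lid in the frame of spares_box between -0.007 and 0.007 m and y of lid in the frame of spares_box between -0.007 and 0.007 m and z of lid in the frame of spares_box below 0.0695 m and angle between the y axis of lid and the y axis of spares_box, either way round below 0.07 rad and value of joint each of clamp_near_left, clamp_far_right, clamp_near_right, clamp_far_left above 1.75 rad and linear speed of lid below 0.02 m/s); the robot touches nothing.
It fails at once if in the first pass, two neighbouring clamps were turned past 0.5 rad while the other two were not: not crisscross ((value of joint each of clamp_near_left, clamp_near_right above 0.5 rad and value of joint each of clamp_far_right, clamp_far_left below 0.5 rad) or (value of joint each of clamp_near_left, clamp_far_left above 0.5 rad and value of joint each of clamp_far_right, clamp_near_right below 0.5 rad) or (value of joint each of clamp_far_right, clamp_near_right above 0.5 rad and value of joint each of clamp_near_left, clamp_far_left below 0.5 rad) or (value of joint each of clamp_far_right, clamp_far_left above 0.5 rad and value of joint each of clamp_near_left, clamp_near_right below 0.5 rad)).
It fails at once if in the final pass, two neighbouring clamps were turned past 1.6 rad while the other two were not: not crisscross ((value of joint each of clamp_near_left, clamp_near_right above 1.6 rad and value of joint each of clamp_far_right, clamp_far_left below 1.6 rad) or (value of joint each of clamp_near_left, clamp_far_left above 1.6 rad and value of joint each of clamp_far_right, clamp_near_right below 1.6 rad) or (value of joint each of clamp_far_right, clamp_near_right above 1.6 rad and value of joint each of clamp_near_left, clamp_far_left below 1.6 rad) or (value of joint each of clamp_far_right, clamp_far_left above 1.6 rad and value of joint each of clamp_near_left, clamp_near_right below 1.6 rad)).
It fails at once if a clamp was turned past 1.6 rad while another was still below 0.5 rad: tightened fully before the first pass was done (value of joint any of clamp_near_left, clamp_far_right, clamp_near_right, clamp_far_left above 1.6 rad and value of joint any of clamp_near_left, clamp_far_right, clamp_near_right, clamp_far_left below 0.5 rad).
It fails at once if a bystander was moved more than 40 mm (distance of any of wrench, filter_carton, jar, bearing_ring from where it was at the start of the episode above 0.04 m).
Of can0, can1, can2 only 1 to 2 are there at a start; the rules pass over those that are not, and their reading is None.
Of tin0, tin1 only 1 to 2 are there at a start; the rules pass over those that are not, and their reading is None.
At some moment in a run one of tin0, tin1, lid may be knocked a few centimetres aside while the robot is not near it.
It also fails if it takes over 210 s, if anything falls off the work surface, if the arm or the gripper's body presses on something with over 40 N, if the wrist force passes 120 N, or if a joint passes its speed limit or range.

## Working session

There is one attempt and no reset: what is moved stays moved. The work goes in short steps, Python scripts to look and compute and a tool call to move; the robot and the scene stay as the last step left them, time stands still between calls to the robot, and variables do not carry over. Pictures are saved under pics/ and viewed, about 12 in all and at most 16, crops included, and the job is handed in when it is done.

Besides the shell and the picture viewer there is one more tool, called after "Call:" as a command line: name --pt "numbers of a row" for each row, then --argument value for the rest. move_arm: Moves the arm, as the interface text tells. Its arguments: {"type":"object","properties":{"dp":{"type":"array","items":{"type":"array","items":{"type":"number"}}},"turn":{"type":"array","items":{"type":"number"}},"jaw":{"type":"array","items":{"type":"number"}},"grip_force":{"type":"number"}},"required":["dp","turn","jaw"]}

```bash
mkdir -p pics; cat > h.py <<'E'
import numpy as np, cv2
from bench import ctrl
from scipy.spatial.transform import Rotation as R
def P(cam,p):
    c=ctrl.camera_info(cam);K=np.array(c["intrinsics"]);E=np.array(c["extrinsics"])
    q=(E@np.r_[p,1])[:3];q=np.array([q[0],-q[1],-q[2]]);u=K@q;return u[:2]/u[2]
def U(cam,px,z):
    c=ctrl.camera_info(cam);K=np.array(c["intrinsics"]);E=np.array(c["extrinsics"])
    d=np.linalg.inv(K)@np.r_[px,1];d=np.array([d[0],-d[1],-d[2]])
    o=-E[:3,:3].T@E[:3,3];d=E[:3,:3].T@d;return o+d*(z-o[2])/d[2]
def save(cam,n,crop=None,s=1):
    im=ctrl.get_image(cam)
    if crop: im=im[crop[1]:crop[3],crop[0]:crop[2]]
    cv2.imwrite(f"pics/{n}.png",cv2.resize(im[:,:,::-1],None,fx=s,fy=s,interpolation=cv2.INTER_CUBIC))
def st():
    s=ctrl.get_state();r=R.from_rotvec(s["tool_rot"]).as_matrix()
    print("t",round(s["time"],2),"p",np.round(s["position"],4),"x",np.round(r[:,0],3),"y",np.round(r[:,1],3),"z",np.round(r[:,2],3),"F",np.round(s["ft_force"],1),"g",round(s["grip_width"],3),"q",np.round(s["joint_positions"],2));return s,r
E
python3 - <<'E'
from h import *
st()
for c in("side","top"):
    i=ctrl.camera_info(c);E=np.array(i["extrinsics"]);print(c,np.array(i["intrinsics"]).round(1).tolist(),i.keys(),"pos",(-E[:3,:3].T@E[:3,3]).round(3))
    save(c,c+"0",s=1.55)
for t in["spares_box","lid","carrier","can0","tin0","clamp_near_left","wrench","filter_carton","jar","bearing_ring"]:
    for d in ctrl.look_for("top",t):print(t,np.round(d["rect"],1),round(d["confidence"],2))
E
```

```text
t 0.0 p [0.2641 0.5933 0.2215] x [-0.914  0.407 -0.   ] y [ 0.407  0.914 -0.002] z [-0.001 -0.002 -1.   ] F [ 0.1 -0.2  0.9] g 0.997 q [-1.14  0.32 -0.07  1.45  0.02  1.37 -0.06]
side [[445.0, 0.0, 254.8], [0.0, 445.0, 190.7], [0.0, 0.0, 1.0]] dict_keys(['intrinsics', 'extrinsics']) pos [ 0.474 -0.827  0.991]
top [[361.0, 0.0, 262.3], [0.0, 361.0, 191.8], [0.0, 0.0, 1.0]] dict_keys(['intrinsics', 'extrinsics']) pos [ 0.398 -0.034  1.28 ]
spares_box [255.4 192.9  98.1  70.9] 0.81
spares_box [141.8 206.6  63.7  61.1] 0.4
lid [144.6 207.4  67.8  64. ] 0.93
lid [240.6 207.2  19.6  16.7] 0.34
lid [254.3 193.8 101.7  71.4] 0.28
carrier [383.1 164.1  44.9  25.7] 0.86
carrier [367.8 211.3  74.8  26.7] 0.62
carrier [366.4 259.1  55.9  19. ] 0.58
carrier [298.2 215.1  12.3  27.1] 0.42
can0 [265.2 180.8  15.9  18.7] 0.5
tin0 [242.2 209.1  14.3  16.9] 0.78
tin0 [184.7 243.6  16.5  15.1] 0.55
clamp_near_left [209.4 215.6   5.8  24.7] 0.52
jar [337.2 152.9  23.7  22.8] 0.98
jar [299.  215.1   9.3  24.2] 0.62
jar [182.1 145.4  29.1  23. ] 0.61
bearing_ring [252.  143.7  21.3  22.7] 0.86
bearing_ring [295.1 171.    4.9  26. ] 0.75
bearing_ring [183.8 243.6  17.6  11.9] 0.62
bearing_ring [142.7 206.9  71.8  58.4] 0.61
bearing_ring [208.8 168.7   8.9  22.8] 0.29
```

View pics/top0.png

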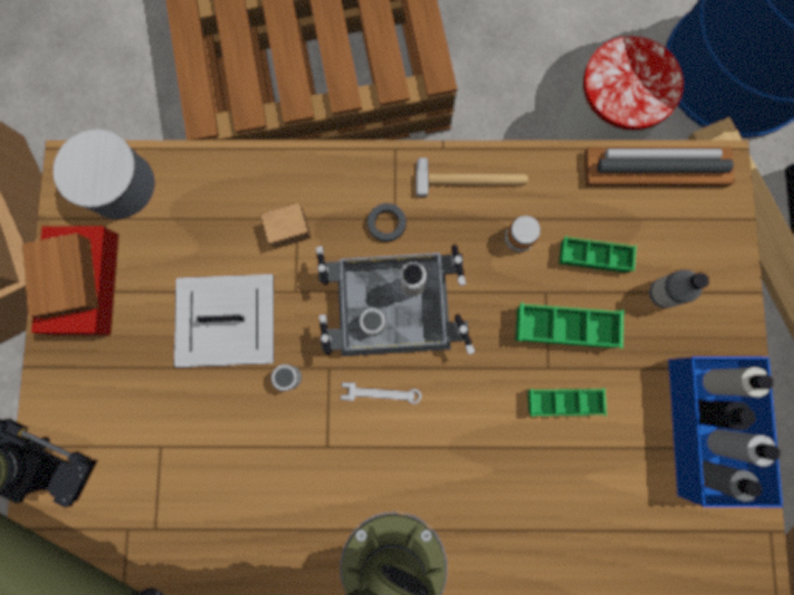

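View pics/side0.png

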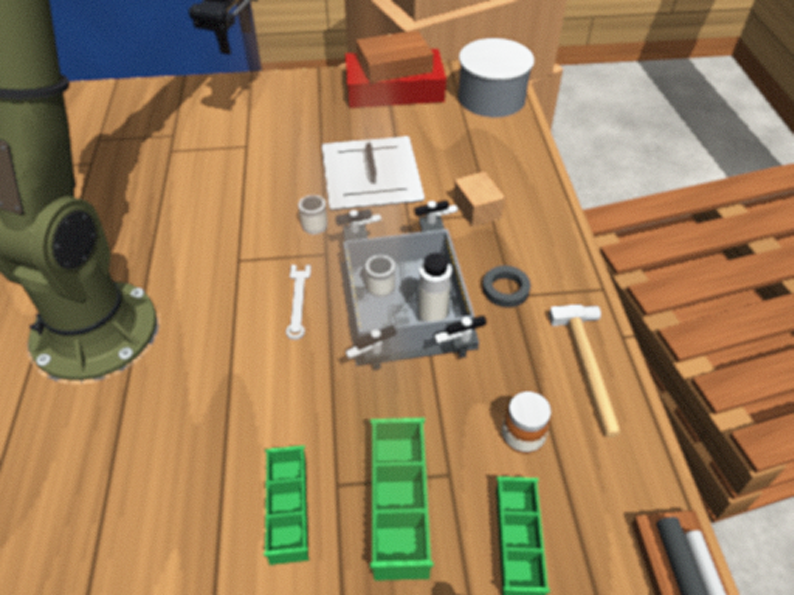

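Top view (scaled px): box at (395,303), with one can at (413,275) and tin2 at (371,321). There is one bench tin at (285,378), the lid is at left (225,320), and the largest carrier is at (570,326). The side view agrees: one can, one loose tin. Now I'll measure.

```bash
cat >> h.py <<'E'
def rect(cam,t,z,near=None,k=0):
    ms=ctrl.masks_of(cam,t)
    for m in ms:
        if near is not None and np.hypot(*(np.array(m["rect"][:2])-near))>12: continue
        ys,xs=np.nonzero(m["region"]); 
        w=np.array([U(cam,(a,b),z)[:2] for a,b in zip(xs,ys)],np.float32)
        r=cv2.minAreaRect(w);print(cam,t,round(m["confidence"],2),"rect px",np.round(m["rect"],1),"n",len(xs),"ctr",np.round(r[0],4),"size",np.round(r[1],4),"ang",round(r[2],1),"mean",w.mean(0).round(4))
E
python3 - <<'E'
from h import *
for c in("top","side"):
    ctrl.get_image(c)
    n=lambda *p: p if c=="top" else None
    rect(c,"spares_box",.075,n(255,193));rect(c,"lid",.013,n(144,207));rect(c,"carrier",.06,n(368,211))
    rect(c,"can0",.155,None);rect(c,"tin0",.06)
    for k in("near_left","near_right","far_left","far_right"): rect(c,"clamp_"+k,.1)
i=cv2.imread("pics/top0.png");cv2.imwrite("pics/z.png",cv2.resize(i[230:370,160:640],None,fx=1.66,fy=1.66,interpolation=cv2.INTER_CUBIC))
E
```

```text
Traceback (most recent call last):
  File "h.py", line 23, in rect
    w=np.array([U(cam,(a,b),z)[:2] for a,b in zip(xs,ys)],np.float32)
                ~^^^^^^^^^^^^^
  File "h.py", line 8, in U
    c=ctrl.camera_info(cam);K=np.array(c["intrinsics"]);E=np.array(c["extrinsics"])
ValueError: time passes only in moves, steps and waits
```

```bash
sed -i 's/ctrl.camera_info(cam)/CI(cam)/; 3a import functools\nCI=functools.lru_cache(None)(ctrl.camera_info)' h.py
cat > m.py <<'E'
from h import *
for c in("top","side"):
    ctrl.get_image(c)
    n=lambda *p: p if c=="top" else None
    rect(c,"spares_box",.075,n(255,193));rect(c,"lid",.013,n(144,207));rect(c,"carrier",.06,n(368,211))
    rect(c,"can0",.155,None);rect(c,"tin0",.06)
    for k in("near_left",): rect(c,"clamp_"+k,.1)
E
python3 m.py; python3 -c "
from h import *
save('top','z1',(100,140,412,270),2.5)"
```

```text
top spares_box 0.74 rect px [256.4 193.2 102.7  73.4] n 4963 ctr [5.766e-01 4.000e-04] size [0.2405 0.3364] ang 1.6 mean [0.5672 0.0027]
top lid 0.7 rect px [141.9 209.2  66.3  62.8] n 3497 ctr [0.5376 0.3895] size [0.2019 0.225 ] ang 2.2 mean [0.5362 0.389 ]
top can0 0.7 rect px [265.9 179.1  17.1  19.8] n 341 ctr [ 0.605  -0.0385] size [0.0708 0.0539] ang 0.1 mean [ 0.6056 -0.0379]
top tin0 0.7 rect px [239.3 207.3  16.5  18.3] n 198 ctr [0.5307 0.0494] size [0.0513 0.051 ] ang 0.5 mean [0.5303 0.0478]
top tin0 0.6 rect px [184.8 243.   17.7  13.4] n 258 ctr [0.4077 0.2305] size [0.0534 0.0604] ang 1.8 mean [0.4078 0.231 ]
side spares_box 0.66 rect px [266.4 184.1  94.5 107.2] n 5704 ctr [0.571  0.0084] size [0.2424 0.3861] ang 1.8 mean [ 0.5617 -0.0239]
side spares_box 0.43 rect px [328.5 185.3  34.3  22. ] n 627 ctr [ 0.7469 -0.0323] size [0.0982 0.0857] ang 79.7 mean [ 0.7461 -0.0328]
side lid 0.95 rect px [239.5 109.5  66.   48.7] n 2489 ctr [0.5334 0.3853] size [0.2043 0.2343] ang 1.7 mean [0.5331 0.3824]
side carrier 0.89 rect px [257.8 323.2  38.2 108.8] n 3732 ctr [ 0.5183 
[... 538 characters left out ...]
 [0.0527 0.1112] ang 5.1 mean [0.4058 0.2075]
side tin0 0.57 rect px [246.4 177.5  15.2  25. ] n 393 ctr [0.5242 0.0286] size [0.0964 0.0489] ang 84.6 mean [0.5251 0.0282]
side tin0 0.36 rect px [282.5 136.1  29.8   8.2] n 233 ctr [0.6495 0.1963] size [0.0818 0.0528] ang 25.0 mean [0.6489 0.1957]
side tin0 0.16 rect px [280.9 186.4  21.9  46.5] n 750 ctr [ 0.6203 -0.0077] size [0.1665 0.0517] ang 81.1 mean [ 0.6192 -0.0099]
side clamp_near_left 0.52 rect px [309.9 129.3  29.1  37.6] n 860 ctr [0.7287 0.1765] size [0.0999 0.1388] ang 15.8 mean [0.7288 0.1748]
side clamp_near_left 0.5 rect px [230.9 143.4  26.4  16.4] n 231 ctr [0.4925 0.1412] size [0.0733 0.0544] ang 30.7 mean [0.4914 0.1387]
```

View pics/z1.png

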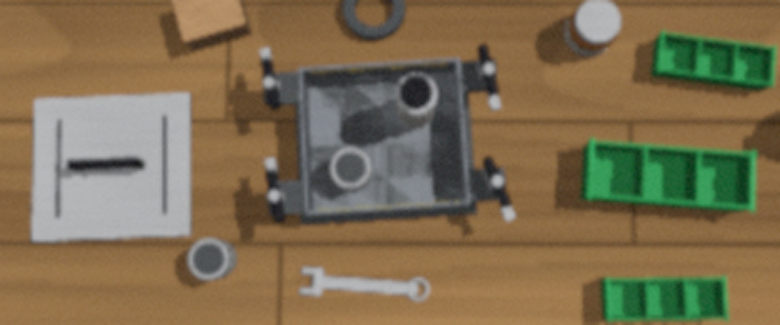

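```bash
cat > fit.py <<'E'
from h import *
from scipy.optimize import least_squares
def fit(name,px,sx,sy,z):
    W=np.array([U("top",np.array(p)/2.5+[100,140],z)[:2] for p in px])
    M=np.array([[sx,sy],[sx,-sy],[-sx,-sy],[-sx,sy]])/2
    f=lambda v:(M@np.array([[np.cos(v[2]),-np.sin(v[2])],[np.sin(v[2]),np.cos(v[2])]]).T+v[:2]-W).ravel()
    r=least_squares(f,[*W.mean(0),0]);print(name,r.x.round(4),"res",(f(r.x)*1000).round(1));return r.x
b=fit("box",[(299,68),(463,59),(474,208),(303,217)],.2,.22,.075)
c=fit("car",[(587,142),(755,152),(753,209),(585,200)],.078,.222,.06)
l=fit("lid",[(34,98),(189,93),(190,235),(32,240)],.202,.222,.013)
T=lambda v,p:np.array([[np.cos(v[2]),-np.sin(v[2])],[np.sin(v[2]),np.cos(v[2])]])@p+v[:2]
for n,s in dict(NL=(-.075,.145),FR=(.075,-.145),NR=(-.075,-.145),FL=(.075,.145)).items(): print(n,T(b,s).round(4),P("top",[*T(b,s),.11]).round(1),((P("top",[*T(b,s),.11])-[100,140])*2.5).round(0), P("side",[*T(b,s),.11]).round(1))
for n,d in dict(NL=((277,217),(269,160)),FR=((484,45),(497,105)),NR=((490,160),(510,218)),FL=((272,105),(264,50))).items():
    a,e=[U("top",np.array(q)/2.5+[100,140],.1)[:2] for q in d];print(n,a.round(3),e.round(3),np.degrees(np.arctan2(*(e-a)[::-1])).round(1))
print("cap",U("top",np.array((416,92))/2.5+[100,140],.159),"tin2",U("top",np.array((350,166))/2.5+[100,140],.064),"tin",U("top",np.array((208,258))/2.5+[100,140],.06),"handle",[U("top",np.array(q)/2.5+[100,140],.053)[:2].round(3) for q in((66,165),(144,163))])
for n,v,sx,sy,z in(("b",b,.2,.22,.075),("c",c,.078,.222,.06),("l",l,.202,.222,.013)): print(n,"side px",[P("side",[*T(v,q),z]).round(0).tolist() for q in((sx/2,sy/2),(sx/2,-sy/2),(-sx/2,-sy/2),(-sx/2,sy/2))])
E
python3 fit.py; python3 -c "
from h import *
save('side','zs',(190,80,330,400),1.8)"
```

```text
box [5.686e-01 2.000e-04 5.610e-02] res [-1.3 -2.2 -1.9  2.   1.5  4.1  1.7 -4. ]
car [ 0.5188 -0.386  -0.0569] res [-0.5 -2.4  0.2  3.8 -0.4  1.3  0.7 -2.8]
lid [0.5358 0.3882 0.0402] res [-0.5 -0.6  0.7 -0.9  0.6  0.1 -0.8  1.3]
NL [0.4856 0.1408] [210.1 218.6] [275. 196.] [227.7 138.3]
FR [ 0.6516 -0.1403] [296.2 168.6] [491.  71.] [299.7 209. ]
NR [ 0.5019 -0.1487] [299.4 213.8] [498. 184.] [240.9 216.4]
FL [0.6354 0.1492] [208.7 173.3] [272.  83.] [278.3 132.9]
NL [0.46  0.139] [0.534 0.152] 9.4
FR [ 0.69  -0.133] [ 0.608 -0.149] -168.6
NR [ 0.535 -0.139] [ 0.459 -0.164] -161.7
FL [0.608 0.15 ] [0.683 0.162] 9.5
cap [ 0.61435817 -0.04128839  0.159     ] tin2 [0.53050752 0.0473708  0.064     ] tin [0.40667382 0.23644894 0.06      ] handle [array([0.532, 0.437]), array([0.535, 0.33 ])]
b side px [[288.0, 149.0], [305.0, 206.0], [230.0, 215.0], [221.0, 156.0]]
c side px [[271.0, 269.0], [278.0, 363.0], [241.0, 364.0], [239.0, 271.0]]
l side px [[264.0, 88.0], [274.0, 128.0], [213.0, 134.0], [208.0, 93.0]]
```

View pics/zs.png

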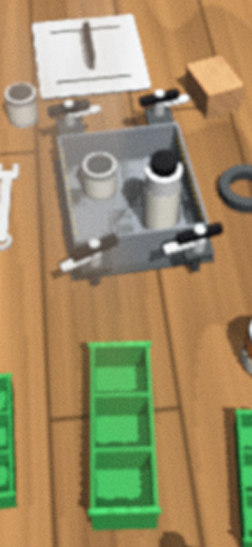

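I measure one can at about (0.614,-0.041), the bench tin at (0.407,0.236) and the lid at (0.536,0.388). The box is at (0.569,0.000), yaw 0.056, and the large carrier at (0.519,-0.386). The side-view reprojections agree. Moving towards the can.

Call:
move_arm --pt "-1.2 -0.9 0" --pt "-2.4 -1.8 0" --pt "-3.6 -2.7 0" --pt "-4.8 -3.6 0" --pt "-6 -4.5 0" --turn '[1.7, 3.4, 5.1, 6.8, 8.5]' --jaw '[1, 1, 1, 1, 1]'

```text
time: 2.0
position: [0.3746, 0.3956, 0.2228]
tool_rot: [-1.73, -2.622, -0.001]
ft_force: [2.0, -0.3, -0.6]
grip_width: 0.998
```

Call:
move_arm --pt "-1.5 0.14 0" --pt "-3 0.28 0" --pt "-4.5 0.42 0" --pt "-6 0.56 0" --pt "-7.5 0.7 0" --turn '[1.2, 2.4, 3.6, 4.7, 4.7]' --jaw '[1, 1, 1, 1, 1]'

```text
time: 2.5
position: [0.4836, 0.1977, 0.223]
tool_rot: [2.223, 2.219, 0.002]
ft_force: [-0.1, 1.8, -0.4]
grip_width: 0.999
```

```bash
python3 -c "
from h import *
st();ctrl.get_image('side');rect('side','can0',.155);ctrl.get_image('top');rect('top','can0',.155)
for p in([.614,-.041,.159],[.605,-.0385,.159],[.614,-.041,.004]):print(P('side',p),P('top',p))"
```

```text
t 2.5 p [0.4836 0.1977 0.223 ] x [0.002 1.    0.001] y [ 1.    -0.002  0.001] z [ 0.001  0.001 -1.   ] F [-0.1  1.8 -0.4] g 0.999 q [-0.75  0.04  0.32  1.78 -0.01  1.32 -0.43]
side can0 0.57 rect px [281.6 185.3  20.9  42.8] n 777 ctr [ 0.6058 -0.09  ] size [0.1472 0.0497] ang 79.6 mean [ 0.6055 -0.092 ]
side can0 0.52 rect px [279.4 135.   28.5  13.4] n 228 ctr [0.6275 0.0912] size [0.0686 0.052 ] ang 31.6 mean [0.6279 0.09  ]
top can0 0.6 rect px [266.2 179.2  16.   19.3] n 308 ctr [ 0.6082 -0.0401] size [0.0708 0.0508] ang 0.1 mean [ 0.6073 -0.0398]
[280.42466131 168.39440527] [266.3086068  176.91126514]
[276.84208899 167.9526055 ] [265.51357783 179.71308684]
[278.25964585 206.07595502] [266.01928372 185.08463791]
```

Call:
move_arm --pt "-1.4 0.76 0" --pt "-2.8 1.52 0" --pt "-4.2 2.3 0" --pt "-5.6 3.1 0" --pt "-7 3.8 0" --turn '[0, 0, 0, 0, 0]' --jaw '[1, 1, 1, 1, 1]'

```text
time: 3.2
position: [0.5979, -0.0096, 0.2226]
tool_rot: [-2.217, -2.226, -0.002]
ft_force: [0.1, 0.5, -0.2]
grip_width: 0.997
```

Call:
move_arm --pt "-0.96 0.58 0" --pt "-0.96 0.58 1" --pt "-0.96 0.58 2.2" --pt "-0.96 0.58 3.3" --pt "-0.96 0.58 4" --turn '[0, 0, 0, 0, 0]' --jaw '[1, 1, 1, 1, 1]'

```text
time: 3.7
position: [0.613, -0.0365, 0.0994]
tool_rot: [-2.215, -2.223, 0.003]
ft_force: [0.5, 0.5, 0.0]
grip_width: 0.999
```

Call:
move_arm --pt "0 0 0" --pt "0 0 0" --pt "0 0 0" --pt "0 0 0" --pt "0 0 0" --turn '[0, 0, 0, 0, 0]' --jaw '[0, 0, 0, 0, 0]' --grip_force 25

```text
time: 4.2
position: [0.6151, -0.0393, 0.1039]
tool_rot: [2.22, 2.221, 0.003]
ft_force: [0.3, 0.1, 1.0]
grip_width: 0.637
```

```bash
python3 -c "
from h import *
st()"
```

```text
t 4.2 p [ 0.6151 -0.0393  0.1039] x [-0.  1.  0.] y [1.    0.    0.002] z [ 0.002  0.    -1.   ] F [0.3 0.1 1. ] g 0.637 q [-0.4   0.36  0.52  1.7  -0.19  1.13  0.17]
```

Call:
move_arm --pt "0 0 0" --pt "0 0 0" --pt "0 0 -0.3" --pt "0 0 -1.3" --pt "0 0 -2.3" --turn '[0, 0, 0, 0, 0]' --jaw '[-1, -1, -1, -1, -1]' --grip_force 25

```text
time: 4.7
position: [0.6131, -0.0395, 0.1715]
tool_rot: [-2.22, -2.22, 0.004]
ft_force: [1.2, -0.2, -1.2]
grip_width: 0.591
```

Call:
move_arm --pt "0 0 -1.2" --pt "0 0 -2.3" --pt "-0.5 0 -2.3" --pt "-1.5 -0.4 -2.3" --pt "-2.7 -0.8 -2.3" --turn '[0, 0, 0, 0, 0]' --jaw '[-1, -1, -1, -1, -1]'

```text
time: 5.2
position: [0.5896, -0.1201, 0.2396]
tool_rot: [-2.217, -2.224, 0.001]
ft_force: [0.5, -1.5, -2.6]
grip_width: 0.592
```

```bash
python3 -c "
from h import *
st()"
```

```text
t 5.2 p [ 0.5896 -0.1201  0.2396] x [-0.003  1.     0.   ] y [ 1.     0.003 -0.002] z [-0.002  0.    -1.   ] F [ 0.5 -1.5 -2.6] g 0.592 q [-0.34  0.23  0.59  1.57 -0.13  1.38  0.27]
```

Call:
move_arm --pt "-1.5 -0.4 0" --pt "-3 -0.8 0" --pt "-4.5 -1.2 0" --pt "-6 -1.6 0" --pt "-7.4 -2 0" --turn '[0, 0, 0, 0, 0]' --jaw '[-1, -1, -1, -1, -1]'

```text
time: 5.7
position: [0.5284, -0.3448, 0.2396]
tool_rot: [-2.222, -2.219, 0.001]
ft_force: [0.6, 0.3, -1.6]
grip_width: 0.591
```

Call:
move_arm --pt "-1 -0.26 0" --pt "-1.4 -0.36 0" --pt "-1.4 -0.36 0" --pt "-1.4 -0.36 0" --turn '[0, 0, 0, 0]' --jaw '[-1, -1, -1, -1]'

```text
time: 6.1
position: [0.5201, -0.3827, 0.2398]
tool_rot: [-2.219, -2.222, -0.002]
ft_force: [0.6, 1.2, -1.9]
grip_width: 0.592
```

```bash
python3 -c "
from h import *
st()
im=np.hstack([ctrl.get_image('top')[120:300,300:440],ctrl.get_image('side')[170:350,190:330]])
cv2.imwrite('pics/p5.png',cv2.resize(im[:,:,::-1],None,fx=2.8,fy=2.8,interpolation=cv2.INTER_CUBIC))
print(P('side',[.519,-.387,.14]),P('side',[.519,-.387,.295]))"
```

```text
t 6.1 p [ 0.5201 -0.3827  0.2398] x [-0.001  1.     0.002] y [ 1.     0.001 -0.001] z [-0.001  0.002 -1.   ] F [ 0.6  1.2 -1.9] g 0.592 q [ 0.05  0.36  0.72  1.46 -0.24  1.41  0.77]
[257.37498738 296.81992663] [257.42385843 256.75254891]
```

View pics/p5.png

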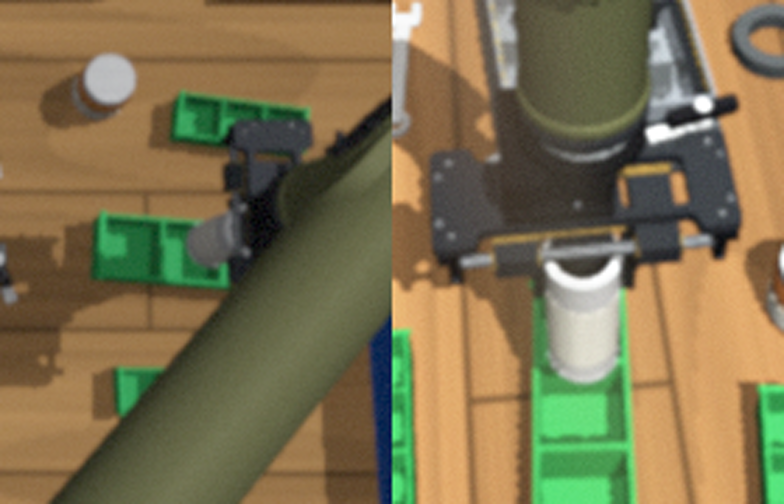

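The can hangs upright, centred on the carrier's midline (crop px 583,320). Lowering it into the middle pocket.

Call:
move_arm --pt "-0.1 -0.03 1" --pt "-0.1 -0.03 2" --pt "-0.1 -0.03 3" --pt "-0.1 -0.03 3.7" --pt "-0.1 -0.03 4.1" --turn '[0, 0, 0, 0, 0]' --jaw '[-1, -1, -1, -1, -1]'

```text
time: 6.7
position: [0.5191, -0.3845, 0.1154]
tool_rot: [-2.216, -2.223, -0.001]
ft_force: [0.4, 0.4, -1.7]
grip_width: 0.591
```

Call:
move_arm --pt "0 0 0.2" --pt "0 0 0.35" --pt "0 0 0.35" --pt "0 0 0.35" --turn '[0, 0, 0, 0]' --jaw '[-1, -1, -1, -1]'

```text
time: 7.1
position: [0.5192, -0.3878, 0.1081]
tool_rot: [2.22, 2.22, 0.001]
ft_force: [0.2, -0.7, -1.6]
grip_width: 0.587
```

Call:
move_arm --pt "0 0 0.1" --pt "0 0 0.1" --pt "0 0 0.1" --turn '[0, 0, 0]' --jaw '[-1, -1, -1]'

```text
time: 7.4
position: [0.5192, -0.3878, 0.1047]
tool_rot: [2.22, 2.22, 0.001]
ft_force: [0.5, -0.6, 0.4]
grip_width: 0.592
```

Call:
move_arm --pt "0 0 0" --pt "0 0 0" --pt "0 0 0" --pt "0 0 0" --turn '[0, 0, 0, 0]' --jaw '[0.4, 0.8, 0.8, 0.8]'

```text
time: 7.8
position: [0.5185, -0.3874, 0.104]
tool_rot: [-2.221, -2.221, -0.0]
ft_force: [-0.1, 0.6, -0.1]
grip_width: 0.855
```

Call:
move_arm --pt "0 0 -0.8" --pt "0 0 -2" --pt "0 0 -3" --pt "0.5 0 -4" --pt "1.5 0 -4" --turn '[0, 0, 0, 0, 0]' --jaw '[0.8, 0.8, 0.8, 0.8, 0.8]'

```text
time: 8.3
position: [0.5192, -0.3466, 0.229]
tool_rot: [2.221, 2.21, 0.001]
ft_force: [-0.4, -0.1, 0.4]
grip_width: 0.9
```

Call:
move_arm --pt "1.5 -0.1 0" --pt "3 -0.2 0" --pt "4.5 -0.4 0" --pt "6 -0.6 0" --pt "7.5 -0.8 0" --turn '[0, 0, 0, 0, 0]' --jaw '[1, 1, 1, 1, 1]'

```text
time: 8.8
position: [0.4941, -0.1157, 0.2242]
tool_rot: [2.221, 2.221, 0.001]
ft_force: [0.7, 0.4, 0.4]
grip_width: 0.999
```

Call:
move_arm --pt "1.5 -0.2 0" --pt "3 -0.4 0" --pt "4.5 -0.6 0" --pt "6 -0.8 0" --pt "7.5 -1 0" --turn '[0, 0, 0, 0, 0]' --jaw '[1, 1, 1, 1, 1]'

```text
time: 9.3
position: [0.4641, 0.1092, 0.2244]
tool_rot: [2.221, 2.221, 0.002]
ft_force: [0.8, -0.2, -0.1]
grip_width: 1.005
```

```bash
python3 -c "
from h import *
st()
for c in('top','side'):
    ctrl.get_image(c);rect(c,'tin0',.06);rect(c,'can0',.15)
print(P('side',[.4067,.2364,.03]),P('side',[.519,-.387,.08]),P('top',[.519,-.387,.16]))
save('top','p6',(100,130,420,280),2.4)"
```

```text
t 9.3 p [0.4641 0.1092 0.2244] x [0.    1.    0.001] y [ 1.    -0.     0.001] z [ 0.001  0.001 -1.   ] F [ 0.8 -0.2 -0.1] g 1.005 q [-0.61 -0.06  0.31  1.87  0.02  1.33 -0.3 ]
top tin0 0.69 rect px [241.5 207.2  15.   18.8] n 198 ctr [0.5307 0.0459] size [0.0533 0.048 ] ang 45.4 mean [0.5301 0.0465]
top can0 0.89 rect px [369.9 206.9  22.   16.1] n 344 ctr [ 0.5166 -0.3699] size [0.0482 0.0808] ang 18.4 mean [ 0.5159 -0.3705]
side tin0 0.78 rect px [246.7 176.8  19.6  26.7] n 440 ctr [0.5254 0.0266] size [0.1001 0.0519] ang 84.5 mean [0.5256 0.0254]
side tin0 0.72 rect px [202.3 138.   18.4  25.8] n 332 ctr [0.4043 0.2071] size [0.0485 0.1033] ang 2.5 mean [0.4044 0.2072]
side can0 0.71 rect px [257.  307.   25.   44.7] n 1014 ctr [ 0.5147 -0.4119] size [0.0948 0.052 ] ang 84.3 mean [ 0.5149 -0.414 ]
[202.39840243 138.42885237] [257.35921519 309.75089914] [377.42827035 207.03801265]
```

View pics/p6.png

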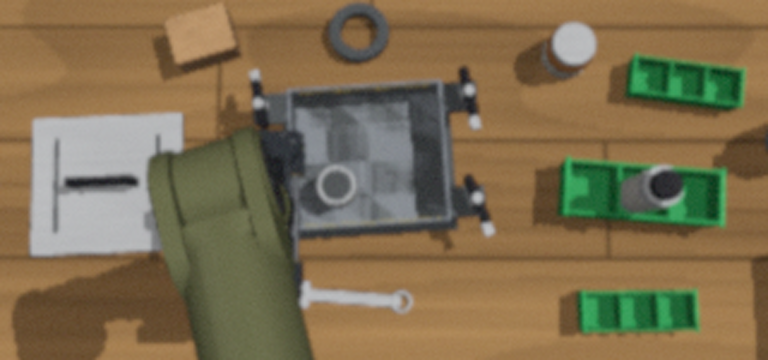

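The can's upright in the middle pocket (cap at crop 665,187), and the side camera puts the tin within 1 px of my estimate. Fetching the tin.

Call:
move_arm --pt "1.2 -0.5 0" --pt "2.5 -1.1 0" --pt "3.8 -1.7 0" --pt "4.24 -1.9 0.5" --pt "4.24 -1.9 1.5" --turn '[0, 0, 0, 0, 0]' --jaw '[1, 1, 1, 1, 1]'

```text
time: 10.15
position: [0.4084, 0.2375, 0.1808]
tool_rot: [2.218, 2.224, 0.009]
ft_force: [0.8, -0.4, -0.8]
grip_width: 0.997
```

Call:
move_arm --pt "0 0 1" --pt "0 0 2.2" --pt "0 0 3.4" --pt "0 0 4.4" --pt "0 0 5" --turn '[0, 0, 0, 0, 0]' --jaw '[1, 1, 1, 1, 1]'

```text
time: 10.65
position: [0.4071, 0.2323, 0.0267]
tool_rot: [-2.225, -2.218, 0.005]
ft_force: [0.1, -0.4, 0.6]
grip_width: 1.003
```

Call:
move_arm --pt "0 0 0" --pt "0 0 0" --pt "0 0 0" --pt "0 0 0" --pt "0 0 0" --turn '[0, 0, 0, 0, 0]' --jaw '[-1, -1, -1, -1, -1]'

```text
time: 11.15
position: [0.4077, 0.2352, 0.0301]
tool_rot: [-2.221, -2.221, -0.002]
ft_force: [-3.3, -0.5, 2.2]
grip_width: 0.627
```

```bash
python3 -c "
from h import *
st()"
```

```text
t 11.15 p [0.4077 0.2352 0.0301] x [0.    1.    0.001] y [ 1. -0.  0.] z [ 0.     0.001 -1.   ] F [-3.3 -0.5  2.2] g 0.627 q [-0.73  0.13  0.16  2.1  -0.03  0.91 -0.55]
```

Call:
move_arm --pt "0 0 0" --pt "0 0 -0.8" --pt "0 0 -2.2" --pt "0 0 -3.6" --pt "0 0 -4.9" --turn '[0, 0, 0, 0, 0]' --jaw '[-1, -1, -1, -1, -1]'

```text
time: 11.65
position: [0.4075, 0.2345, 0.1777]
tool_rot: [2.221, 2.221, 0.001]
ft_force: [0.9, 0.3, -2.0]
grip_width: 0.616
```

Call:
move_arm --pt "-0.9 0.5 0" --pt "-2.2 1.3 0" --pt "-3.6 2.1 0" --pt "-5 2.9 0" --pt "-6.4 3.7 0" --turn '[0, 0, 0, 0, 0]' --jaw '[-1, -1, -1, -1, -1]'

```text
time: 12.15
position: [0.5192, 0.041, 0.176]
tool_rot: [2.22, 2.222, 0.001]
ft_force: [0.4, 0.8, -2.0]
grip_width: 0.615
```

Call:
move_arm --pt "-1.4 0.8 0" --pt "-2.4 1.4 0" --pt "-2.93 1.74 0" --pt "-2.93 1.74 0.5" --pt "-2.93 1.74 1.5" --turn '[0, 0, 0, 0, 0]' --jaw '[-1, -1, -1, -1, -1]'

```text
time: 12.65
position: [0.5723, -0.045, 0.1317]
tool_rot: [2.221, 2.219, 0.005]
ft_force: [0.8, 0.9, -2.0]
grip_width: 0.613
```

```bash
python3 -c "
from h import *
st()"
```

```text
t 12.65 p [ 0.5723 -0.045   0.1317] x [0.001 1.    0.001] y [ 1.    -0.001  0.004] z [ 0.004  0.001 -1.   ] F [ 0.8  0.9 -2. ] g 0.613 q [-0.38  0.23  0.48  1.78 -0.12  1.15  0.13]
```

Call:
move_arm --pt "0 0 1" --pt "0 0 2" --pt "0 0 2.8" --pt "0 0 3.1" --pt "0 0 3.15" --turn '[0, 0, 0, 0, 0]' --jaw '[-1, -1, -1, -1, -1]'

```text
time: 13.15
position: [0.5694, -0.0439, 0.0352]
tool_rot: [-2.218, -2.221, 0.003]
ft_force: [0.9, 0.3, -1.7]
grip_width: 0.615
```

Call:
move_arm --pt "0 0 0" --pt "0 0 0.03" --pt "0 0 0.03" --turn '[0, 0, 0]' --jaw '[-1, -1, -1]'

```text
time: 13.45
position: [0.5717, -0.0451, 0.0367]
tool_rot: [2.22, 2.221, 0.003]
ft_force: [0.3, 0.4, -2.0]
grip_width: 0.617
```

Nearly down (about 2 mm left); lower, release, retreat.

Call:
move_arm --pt "0 0 0.08" --pt "0 0 0.08" --pt "0 0 0.08" --pt "0 0 0.08" --pt "0 0 0.08" --turn '[0, 0, 0, 0, 0]' --jaw '[-1, -1, 0.3, 0.8, 0.8]'

```text
time: 13.95
position: [0.5708, -0.0452, 0.0333]
tool_rot: [-2.221, -2.221, -0.0]
ft_force: [-0.1, -0.4, -0.3]
grip_width: 0.752
```

Call:
move_arm --pt "0 0 0" --pt "0 0 0" --pt "0 0 -0.7" --pt "0 0 -2" --pt "0 0 -3.4" --turn '[0, 0, 0, 0, 0]' --jaw '[0.8, 0.8, 0.8, 0.8, 0.8]'

```text
time: 14.45
position: [0.5697, -0.0452, 0.1354]
tool_rot: [-2.22, -2.22, 0.003]
ft_force: [0.6, 0.2, 0.1]
grip_width: 0.899
```

Call:
move_arm --pt "0.5 0 -1.4" --pt "1.5 -0.4 -2.4" --pt "2.8 -0.8 -2.6" --pt "4.2 -1.2 -2.6" --pt "5.6 -1.6 -2.6" --turn '[0, 0, 0, 0, 0]' --jaw '[0.8, 0.8, 0.8, 0.8, 0.8]'

```text
time: 14.95
position: [0.5224, 0.1242, 0.214]
tool_rot: [2.222, 2.22, 0.003]
ft_force: [1.5, 0.3, -0.1]
grip_width: 0.901
```

```bash
python3 -c "
from h import *
st()
for c in('top','side'):
    ctrl.get_image(c);rect(c,'tin0',.06);rect(c,'lid',.013)
print([P('side',[x,y,.013]).round(1) for x,y in((.535,.388),(.535,.398))],P('side',[.5712,-.0455,.034]))"
```

```text
t 14.95 p [0.5224 0.1242 0.214 ] x [0.001 1.    0.001] y [ 1.    -0.001  0.001] z [ 0.001  0.001 -1.   ] F [ 1.5  0.3 -0.1] g 0.901 q [-0.61  0.08  0.35  1.76 -0.03  1.31 -0.26]
top tin0 0.77 rect px [240.2 208.3  16.9  17.4] n 210 ctr [0.5298 0.0485] size [0.0557 0.048 ] ang 45.4 mean [0.5291 0.048 ]
top tin0 0.62 rect px [268.3 195.4  14.8  12.4] n 206 ctr [ 0.5703 -0.0441] size [0.0551 0.0479] ang 0.1 mean [ 0.5716 -0.0438]
top tin0 0.53 rect px [337.8 151.4  27.1  20.3] n 392 ctr [ 0.727  -0.2872] size [0.0663 0.084 ] ang 44.9 mean [ 0.7267 -0.2861]
top lid 0.7 rect px [139.5 206.1  56.2  58.4] n 2727 ctr [0.5378 0.4033] size [0.2058 0.1927] ang 3.7 mean [0.5313 0.4123]
side tin0 0.75 rect px [264.4 196.8  21.4  28.4] n 411 ctr [ 0.5702 -0.0508] size [0.0819 0.0523] ang 84.5 mean [ 0.5685 -0.0525]
side tin0 0.6 rect px [247.  180.3  20.8  26.7] n 462 ctr [0.524  0.0268] size [0.1001 0.0547] ang 84.5 mean [0.5248 0.0277]
side lid 0.67 rect px [239.6 111.2  65.6  50. ] n 2079 ctr [0.534  0.3857] size [0.2068 0.2325] ang 2.3 mean [0.5343 0.3641]
side lid 0.52 rect px [257.4 321.7  34.8 104.8] n 2705 ctr [ 0.5202 -0.3715] size [0.259  0.0856] ang 85.6 mean [ 0.5186 -0.3948]
[array([239.2, 109.8]), array([239., 108.])] [263.60561751 201.76293482]
```

Tin is in the box at (0.571,-0.044), and the lid hasn't moved. The lid fit only has 3 mm play, so I'll refine the box and lid poses with edge fitting on the first pictures.

```bash
cat > ef.py <<'E'
from h import *
from scipy.optimize import minimize
def proj(cam,W):
    c=CI(cam);K=np.array(c["intrinsics"]);E=np.array(c["extrinsics"])
    q=W@E[:3,:3].T+E[:3,3];q=q*[1,-1,-1];u=q@K.T;return u[:,:2]/u[:,2:]
def seg(sx,sy,z):
    t=np.linspace(-1,1,80)/2
    return np.vstack([np.c_[t*sx,0*t+s*sy/2,0*t+z] for s in(-1,1)]+[np.c_[0*t+s*sx/2,t*sy,0*t+z] for s in(-1,1)])
def efit(name,imgs,M,v0):
    for cams in [list(imgs)]+[[c] for c in imgs]:
        D={}
        for c in cams:
            g=cv2.cvtColor(imgs[c],cv2.COLOR_BGR2GRAY).astype(np.float32)
            D[c]=cv2.GaussianBlur(np.hypot(cv2.Sobel(g,5,1,0),cv2.Sobel(g,5,0,1)),(0,0),1.0)
        def f(v,dz=0):
            a=v[2]*.1;Rm=np.array([[np.cos(a),-np.sin(a)],[np.sin(a),np.cos(a)]])
            W=np.c_[M[:,:2]@Rm.T+v[:2]*.1,M[:,2]+dz];s=0
            for c in cams:
                p=proj(c,W).astype(np.float32);s-=np.minimum(cv2.remap(D[c],p[:,:1],p[:,1:],cv2.INTER_CUBIC),300).mean()
            return s
        best=None
        for dx in(-.04,0,.04):
            for dy in(-.04,0,.04):
                for da in(-.2,0,.2):
                    r=minimize(f,np.array(v0)*10+[dx,dy,da],method="Nelder-Mead",options=dict(initial_simplex=np.array(v0)*10+[dx,dy,da]+np.array([[0,0,0],[.04,0,0],[0,.04,0],[0,0,.2]])))
                    if best is None or r.fun<best.fun:best=r
        print(name,cams,(best.x/10).round(4),round(best.fun,1))
if __name__=="__main__":
    I={c:cv2.resize(cv2.imread(f"pics/{c}0.png"),(512,384),interpolation=cv2.INTER_AREA) for c in("top","side")}
    efit("box",I,np.vstack([seg(.2,.22,.075),seg(.192,.212,.075)]),[.5686,.0002,.056])
    efit("lid",I,seg(.202,.222,.0105),[.5358,.3882,.04])
    efit("car",I,seg(.078,.222,.06),[.5188,-.386,-.057])
E
python3 ef.py
```

```text
box ['top', 'side'] [0.5673 0.0024 0.0625] -246.2
box ['top'] [0.5684 0.0068 0.0632] -116.8
box ['side'] [0.5664 0.001  0.0688] -136.0
lid ['top', 'side'] [0.5355 0.3909 0.0423] -357.9
lid ['top'] [0.5367 0.3904 0.0397] -153.8
lid ['side'] [0.5346 0.3919 0.0418] -208.4
car ['top', 'side'] [ 0.5166 -0.3816 -0.0764] -243.5
car ['top'] [ 0.5182 -0.3817 -0.0744] -124.8
car ['side'] [ 0.5154 -0.3894 -0.0733] -126.9
```

Call:
move_arm --pt "1.5 0.1 0" --pt "3 0.2 0" --pt "4.5 0.3 0" --pt "6 0.4 0" --pt "7.4 0.43 0" --turn '[-0.1, -0.2, -0.3, -0.4, -0.48]' --jaw '[1, 1, 0.5, 0, 0]'

```text
time: 15.75
position: [0.5371, 0.3449, 0.2131]
tool_rot: [2.177, 2.264, 0.0]
ft_force: [0.3, -0.4, -0.1]
grip_width: 0.812
```

```bash
python3 -c "
from h import *
s,r=st()
d=r.T@(np.array([.5355,.391,.026])-s['position'])/.03;print(d.round(2))
ctrl.get_image('side');rect('side','lid',.013)"
```

```text
t 15.75 p [0.5371 0.3449 0.2131] x [-0.039  0.999 -0.   ] y [0.999 0.039 0.001] z [ 0.001 -0.    -1.   ] F [ 0.3 -0.4 -0.1] g 0.812 q [-0.79  0.3   0.23  1.51 -0.07  1.34 -0.52]
[1.54 0.   6.24]
side lid 0.57 rect px [240.2 110.4  63.3  46.6] n 2462 ctr [0.5346 0.3871] size [0.2018 0.2328] ang 1.3 mean [0.5337 0.3816]
side lid 0.55 rect px [297.1 212.9  33.4  17.1] n 283 ctr [ 0.6634 -0.0774] size [0.1038 0.0441] ang 15.3 mean [ 0.6636 -0.0733]
```

Lid still in place. Descend and grasp the handle.

Call:
move_arm --pt "1 0 0.5" --pt "1.54 0 1.5" --pt "1.54 0 2.8" --pt "1.54 0 4.1" --pt "1.54 0 5.2" --turn '[0, 0, 0, 0, 0]' --jaw '[0, 0, 0, 0, 0]'

```text
time: 16.35
position: [0.5347, 0.3882, 0.055]
tool_rot: [2.177, 2.264, -0.003]
ft_force: [0.8, -0.2, -0.5]
grip_width: 0.502
```

Call:
move_arm --pt "0 0 0.6" --pt "0 0 1" --pt "0 0 1" --pt "0 0 1" --pt "0 0 1" --turn '[0, 0, 0, 0, 0]' --jaw '[0, 0, 0, -1, -1]' --grip_force 45

```text
time: 16.85
position: [0.5351, 0.3914, 0.0291]
tool_rot: [2.175, 2.267, 0.005]
ft_force: [-0.7, 0.5, -1.0]
grip_width: 0.393
```

Call:
move_arm --pt "0 0 0" --pt "0 0 0" --pt "0 0 0" --pt "0 0 0" --pt "0 0 0" --turn '[0, 0, 0, 0, 0]' --jaw '[-1, -1, -1, -1, -1]'

```text
time: 17.35
position: [0.5344, 0.3914, 0.0281]
tool_rot: [2.174, 2.267, 0.003]
ft_force: [1.4, -0.2, 2.5]
grip_width: 0.155
```

```bash
python3 -c "
from h import *
st()"
```

```text
t 17.35 p [0.5344 0.3914 0.0281] x [-0.042  0.999  0.001] y [0.999 0.042 0.001] z [ 0.001  0.001 -1.   ] F [ 1.4 -0.2  2.5] g 0.155 q [-0.82  0.5   0.19  1.63 -0.1   1.03 -0.56]
```

Call:
move_arm --pt "0 0 0" --pt "0 0 -0.6" --pt "0 0 -1.8" --pt "0 0 -3.2" --pt "0 0 -4.6" --turn '[0, 0, 0, 0, 0]' --jaw '[-1, -1, -1, -1, -1]'

```text
time: 17.85
position: [0.532, 0.3901, 0.1642]
tool_rot: [-2.174, -2.267, 0.008]
ft_force: [0.0, 0.8, -3.4]
grip_width: 0.157
```

Call:
move_arm --pt "-0.3 0 -0.3" --pt "-0.8 0.1 -0.3" --pt "-1.8 0.2 -0.3" --pt "-2.9 0.3 -0.3" --pt "-4 0.4 -0.3" --turn '[-0.1, -0.2, -0.2, -0.2, -0.2]' --jaw '[-1, -1, -1, -1, -1]'

```text
time: 18.35
position: [0.5491, 0.2692, 0.1712]
tool_rot: [-2.153, -2.286, 0.008]
ft_force: [-0.4, 0.0, -4.3]
grip_width: 0.158
```

```bash
python3 -c "
from h import *
s,r=st()
a=.0625
tx=np.array([.5673,.0024,.17])
print((r.T@(tx-s['position'])/.03).round(2))
im=np.hstack([ctrl.get_image('top')[100:300,110:330],ctrl.get_image('side')[60:260,170:370]])
cv2.imwrite('pics/p7.png',cv2.resize(im[:,:,::-1],None,fx=1.8,fy=1.8,interpolation=cv2.INTER_CUBIC))"
```

```text
t 18.35 p [0.5491 0.2692 0.1712] x [-0.06   0.998 -0.003] y [ 0.998  0.06  -0.005] z [-0.004 -0.003 -1.   ] F [-0.4  0.  -4.3] g 0.158 q [-0.71  0.27  0.25  1.63 -0.07  1.26 -0.38]
[-8.91  0.07  0.06]
```

View pics/p7.png

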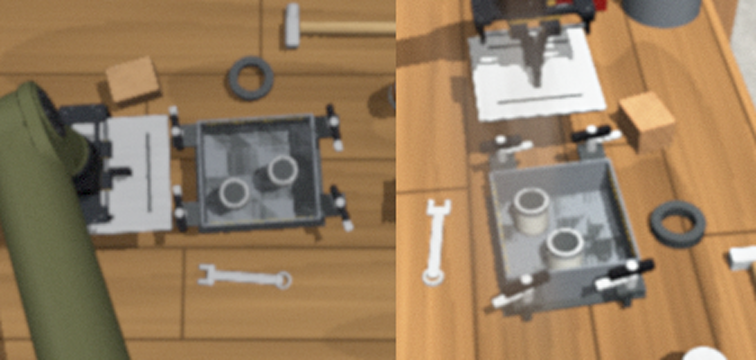

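```bash
python3 - <<'E'
from ef import *
I={c:ctrl.get_image(c)[:,:,::-1].copy() for c in("top","side")}
for c in I: cv2.imwrite(f"pics/raw_{c}.png",I[c])
efit("both",I,np.vstack([seg(.2,.22,.075),seg(.192,.212,.075)]),[.567,.002,.0625])
efit("outer",I,seg(.2,.22,.075),[.567,.002,.0625])
efit("inner",I,seg(.192,.212,.075),[.567,.002,.0625])
efit("floor",I,seg(.192,.212,.004),[.567,.002,.0625])
efit("lidhand",{"side":I["side"]},seg(.202,.222,.171-.0281+.0105),[.549,.2685,.06])
# side/top overlay of clean box at top fit
im=[]
for c,(x0,y0) in dict(top=(195,145),side=(205,130)).items():
    p=cv2.resize(I[c][y0:y0+100,x0:x0+125],None,fx=3.2,fy=3.2,interpolation=cv2.INTER_CUBIC)
    for sx,sy,col in((.2,.22,(0,0,255)),(.192,.212,(0,255,0))):
        a=.0625;Rm=np.array([[np.cos(a),-np.sin(a)],[np.sin(a),np.cos(a)]]);S=seg(sx,sy,.075)
        for u in proj(c,np.c_[S[:,:2]@Rm.T+[.5673,.0024],S[:,2]]): 
            q=(u-[x0,y0]+.5)*3.2;cv2.circle(p,(int(q[0]),int(q[1])),0,col,-1)
    im.append(p)
cv2.imwrite("pics/p8.png",np.hstack(im))
E
```

```text
both ['top', 'side'] [0.5676 0.0038 0.0645] -267.0
both ['top'] [0.5687 0.0063 0.0645] -126.9
both ['side'] [0.5669 0.0016 0.0696] -145.2
outer ['top', 'side'] [0.5676 0.0043 0.0676] -259.0
outer ['top'] [0.5689 0.0061 0.0604] -121.6
outer ['side'] [0.5665 0.0035 0.0709] -141.1
inner ['top', 'side'] [ 5.68e-01 -4.00e-04  6.15e-02] -278.8
inner ['top'] [0.5686 0.0063 0.0669] -132.4
inner ['side'] [5.672e-01 2.000e-04 6.260e-02] -152.4
floor ['top', 'side'] [0.5709 0.0025 0.0777] -235.5
floor ['top'] [0.5719 0.0016 0.0703] -109.6
floor ['side'] [0.5696 0.0084 0.0695] -131.9
lidhand ['side'] [0.5508 0.266  0.049 ] -221.7
lidhand ['side'] [0.5508 0.266  0.049 ] -221.7
```

View pics/p8.png

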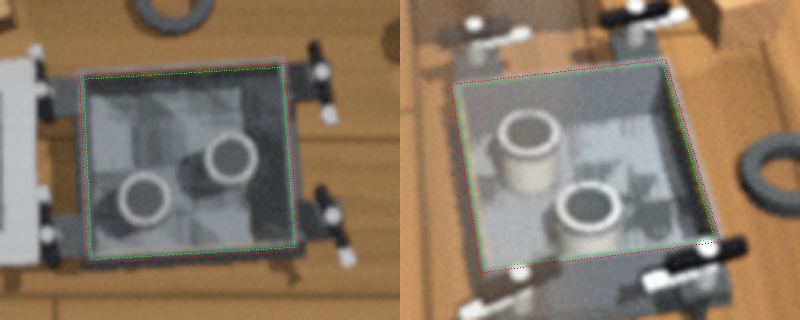

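```bash
python3 - <<'E'
from ef import *
Fr=dict(NL=(-.075,.145),FR=(.075,-.145),NR=(-.075,-.145),FL=(.075,.145))
guess={"top":dict(FL=(44,89),FR=(321,72),NR=(333,216),NL=(47,234)),"side":dict(FL=(236,19),FR=(310,249),NR=(120,274),NL=(74,23))}
for c,(x0,y0) in dict(top=(195,145),side=(205,130)).items():
    g=cv2.cvtColor(cv2.imread(f"pics/raw_{c}.png"),cv2.COLOR_BGR2GRAY).astype(float);A=[];B=[]
    for k,(u,v) in guess[c].items():
        u,v=u/3.2+x0-.5,v/3.2+y0-.5
        for _ in range(6):
            ys,xs=np.mgrid[0:384,0:512];w=np.maximum(g-90,0)*(np.hypot(xs-u,ys-v)<3);u,v=(w*xs).sum()/w.sum(),(w*ys).sum()/w.sum()
        A.append(Fr[k]);B.append(U(c,(u,v),.113)[:2]);print(c,k,round(u,1),round(v,1),B[-1].round(4))
    A,B=np.array(A),np.array(B);m=B.mean(0);C=B-m
    yaw=np.arctan2((A[:,0]*C[:,1]-A[:,1]*C[:,0]).sum(),(A*C).sum());Rm=np.array([[np.cos(yaw),-np.sin(yaw)],[np.sin(yaw),np.cos(yaw)]])
    print(c,m.round(4),yaw.round(4),"res mm",((C-A@Rm.T)*1000).round(1).tolist())
E
```

```text
top FL 205.8 172.5 [0.6372 0.1582]
top FR 295.4 166.9 [ 0.6565 -0.1372]
top NR 298.6 211.9 [ 0.5077 -0.1461]
top NL 209.1 217.7 [0.4882 0.1436]
top [0.5724 0.0047] 0.0688 res mm [[-0.0, 3.8], [-0.7, -2.3], [0.2, -0.9], [0.6, -0.5]]
side FL 279.8 138.5 [0.636  0.1214]
side FR 300.7 206.6 [ 0.6547 -0.1352]
side NR 241.8 214.4 [ 0.5046 -0.1452]
side NL 227.7 136.9 [0.486  0.1439]
side [ 0.5703 -0.0038] 0.044 res mm [[-2.9, -23.0], [3.1, 10.1], [2.8, 6.8], [-3.1, 6.1]]
```

Call:
move_arm --pt "-1 0 0" --pt "-2.4 0 0" --pt "-3.8 0.05 0" --pt "-5.2 0.1 0" --pt "-6.6 0.1 0" --turn '[0, 0, 0, -0.05, -0.05]' --jaw '[-1, -1, -1, -1, -1]'

```text
time: 19.05
position: [0.5646, 0.074, 0.1728]
tool_rot: [-2.145, -2.293, 0.002]
ft_force: [1.0, 0.0, -2.6]
grip_width: 0.157
```

Call:
move_arm --pt "-1 0 0" --pt "-1.8 0.03 0" --pt "-2.3 0.03 0" --pt "-2.3 0.03 0.6" --pt "-2.3 0.03 1.2" --turn '[0, 0, 0, 0, 0]' --jaw '[-1, -1, -1, -1, -1]'

```text
time: 19.55
position: [0.5709, 0.0064, 0.1375]
tool_rot: [-2.148, -2.292, -0.001]
ft_force: [-0.1, 1.4, -3.3]
grip_width: 0.156
```

Call:
move_arm --pt "0 0 0.3" --pt "0 0 0.6" --pt "0 0 0.7" --pt "0 0 0.7" --turn '[0, 0, 0, 0]' --jaw '[-1, -1, -1, -1]'

```text
time: 19.95
position: [0.5707, 0.0058, 0.117]
tool_rot: [-2.148, -2.292, 0.001]
ft_force: [-0.1, -0.2, -3.5]
grip_width: 0.158
```

```bash
python3 - <<'E'
from ef import *
s,r=st()
x0,y0=200,120
im=[]
for c,(x0,y0) in dict(top=(195,145),side=(205,130)).items():
    I=ctrl.get_image(c)[:,:,::-1].copy()
    im.append(cv2.resize(I[y0:y0+105,x0:x0+125],None,fx=3.2,fy=3.2,interpolation=cv2.INTER_CUBIC))
    if c=="side": efit("lidhand",{"side":I},seg(.202,.222,s["position"][2]-.0281+.0105),[.569,.0025,.063])
cv2.imwrite("pics/p9.png",np.hstack(im))
E
```

```text
t 19.95 p [0.5707 0.0058 0.117 ] x [-0.064  0.998  0.   ] y [ 0.998  0.064 -0.001] z [-0.001  0.    -1.   ] F [-0.1 -0.2 -3.5] g 0.158 q [-0.42  0.24  0.41  1.8  -0.1   1.13  0.09]
lidhand ['side'] [0.5717 0.0018 0.0531] -214.6
lidhand ['side'] [0.5717 0.0018 0.0531] -214.6
```

View pics/p9.png

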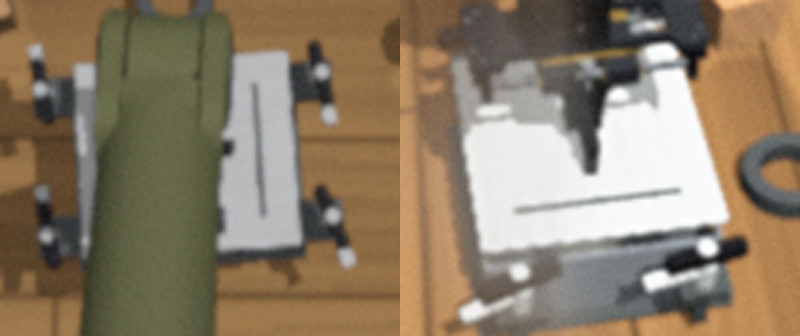

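Call:
move_arm --pt "-0.05 -0.1 0.1" --pt "-0.05 -0.1 0.25" --pt "-0.05 -0.1 0.38" --pt "-0.05 -0.1 0.38" --turn '[0, 0, 0, 0]' --jaw '[-1, -1, -1, -1]'

```text
time: 20.45
position: [0.5673, 0.0037, 0.1051]
tool_rot: [-2.149, -2.29, 0.001]
ft_force: [1.0, 0.1, -4.1]
grip_width: 0.157
```

Call:
move_arm --pt "0 0 0.05" --pt "0 0 0.1" --pt "0 0 0.15" --pt "0 0 0.15" --turn '[0, 0, 0, 0]' --jaw '[-1, -1, -1, -1]'

```text
time: 20.85
position: [0.5681, 0.0037, 0.1013]
tool_rot: [2.149, 2.291, 0.0]
ft_force: [0.5, 0.2, -3.3]
grip_width: 0.157
```

Call:
move_arm --pt "0 0 0.06" --pt "0 0 0.12" --pt "0 0 0.16" --pt "0 0 0.16" --turn '[0, 0, 0, 0]' --jaw '[-1, -1, -1, -1]'

```text
time: 21.25
position: [0.5681, 0.0037, 0.0965]
tool_rot: [2.149, 2.291, 0.0]
ft_force: [0.2, 0.0, -3.8]
grip_width: 0.156
```

```bash
python3 -c "
from h import *
st()"
```

```text
t 21.25 p [0.5681 0.0037 0.0965] x [-0.064  0.998 -0.   ] y [0.998 0.064 0.   ] z [ 0. -0. -1.] F [ 0.2  0.  -3.8] g 0.156 q [-0.41  0.25  0.41  1.82 -0.11  1.09  0.1 ]
```

The lid is going in freely. Last 2 mm, then release and lift.

Call:
move_arm --pt "0 0 0.05" --pt "0 0 0.08" --pt "0 0 0.08" --turn '[0, 0, 0]' --jaw '[-1, -1, -1]'

```text
time: 21.55
position: [0.5682, 0.0037, 0.0951]
tool_rot: [2.149, 2.291, 0.001]
ft_force: [-2.5, 0.5, 3.3]
grip_width: 0.158
```

Call:
move_arm --pt "0 0 0" --pt "0 0 0" --pt "0 0 0" --pt "0 0 0" --pt "0 0 0" --turn '[0, 0, 0, 0, 0]' --jaw '[-0.3, -0.1, 0, 0, 0]'

```text
time: 22.05
position: [0.5679, 0.0036, 0.094]
tool_rot: [-2.149, -2.291, 0.0]
ft_force: [-0.7, -0.8, 1.0]
grip_width: 0.475
```

Call:
move_arm --pt "0 0 -0.8" --pt "0 0 -2" --pt "0 0 -3" --pt "0 0 -3.4" --pt "0 -1 -3.4" --turn '[0, 0, 0, 0, 0]' --jaw '[0, 0, 0, 0, 0]'

```text
time: 22.55
position: [0.5411, 0.0021, 0.198]
tool_rot: [2.146, 2.288, 0.005]
ft_force: [-0.2, 0.5, -0.0]
grip_width: 0.499
```

Contact came at a tip height of 0.0951, which is exactly the seated height. Next come the clamps: near-left first, with the tool turned so its x lies along the bar.

Call:
move_arm --pt "1 -0.3 0" --pt "2 -0.6 0" --pt "3 -0.9 0" --pt "4 -1.2 0" --pt "4.82 -1.45 0" --turn '[-1.7, -3.4, -5.1, -6.8, -8.5]' --jaw '[0, 0, 0, 0, 0]' --grip_force 45

```text
time: 23.05
position: [0.4841, 0.145, 0.1953]
tool_rot: [-1.162, -2.918, 0.001]
ft_force: [0.2, 0.5, 0.2]
grip_width: 0.497
```

Call:
move_arm --pt "0 0 0" --pt "0 0 0" --pt "0 0 0" --pt "0 0 0" --pt "0 0 0" --turn '[-1.7, -3.4, -5.1, -6.8, -8.5]' --jaw '[0, 0, 0, 0, 0]'

```text
time: 23.55
position: [0.4849, 0.1432, 0.1953]
tool_rot: [-0.027, -3.14, 0.001]
ft_force: [-0.4, -0.4, -0.3]
grip_width: 0.501
```

Call:
move_arm --pt "0 0 0" --pt "0 0 0" --pt "0 0 0" --pt "0 0 0" --turn '[-1.7, -2.1, -2.1, -2.1]' --jaw '[0, 0, 0, 0]'

```text
time: 23.95
position: [0.4851, 0.1431, 0.1956]
tool_rot: [0.249, -3.131, 0.0]
ft_force: [0.2, -0.0, 0.9]
grip_width: 0.499
```

```bash
cat >> h.py <<'E'
Fr=dict(NL=(-.075,.145),FR=(.075,-.145),NR=(-.075,-.145),FL=(.075,.145))
def to(xy,h,z=None):
    s,r=st();hh=np.degrees(np.arctan2(r[1,0],r[0,0]))
    p=np.array([*xy,s["position"][2] if z is None else z]);print("h",hh.round(1),"dp",(r.T@(p-s["position"])/.03).round(2),"turn",round(((hh-h+180)%360-180)/5,2))
E
python3 -c "
from h import *
to((.4855,.1435),189.4,.093)
im=np.hstack([ctrl.get_image('top')[130:250,190:320],ctrl.get_image('side')[110:230,200:330]])
cv2.imwrite('pics/p10.png',cv2.resize(im[:,:,::-1],None,fx=3,fy=3,interpolation=cv2.INTER_CUBIC))"
```

```text
t 23.95 p [0.4851 0.1431 0.1956] x [-0.987 -0.158  0.001] y [-0.158  0.987 -0.   ] z [-0.001 -0.    -1.   ] F [ 0.2 -0.   0.9] g 0.499 q [-0.58  0.03  0.24  1.85 -0.01  1.27  1.4 ]
h -170.9 dp [-0.02  0.01  3.42] turn -0.06
```

View pics/p10.png

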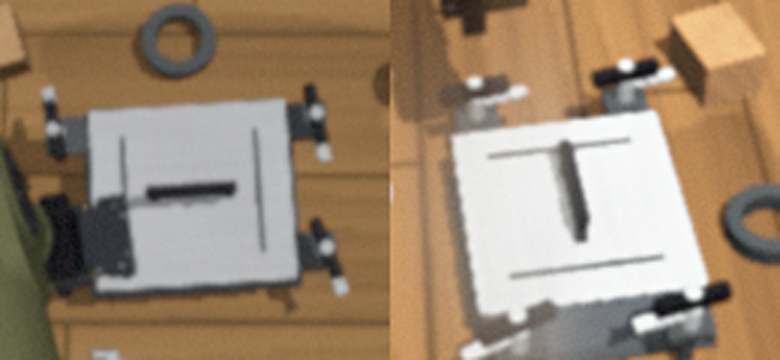

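Lid sits flat on the box with its handle centred, and all four bars are still loose. Gripping near-left and turning it half way.

Call:
move_arm --pt "0 0 1" --pt "0 0 2" --pt "0 0 3" --pt "0 0 3.42" --pt "0 0 3.42" --turn '[0, 0, 0, 0, 0]' --jaw '[0, 0, 0, 0, 0]'

```text
time: 24.55
position: [0.484, 0.1428, 0.0919]
tool_rot: [0.25, -3.128, 0.002]
ft_force: [0.5, 0.3, 0.5]
grip_width: 0.503
```

Call:
move_arm --pt "0 0 0" --pt "0 0 0" --pt "0 0 0" --pt "0 0 0" --pt "0 0 0" --turn '[0, 0, 0, 0, 0]' --jaw '[-1, -1, -1, -1, -1]'

```text
time: 25.05
position: [0.4859, 0.1435, 0.0944]
tool_rot: [-0.251, 3.13, 0.001]
ft_force: [0.3, 0.1, 3.4]
grip_width: 0.156
```

Call:
move_arm --pt "0 0 0" --pt "0 0 0" --pt "0 0 0" --pt "0 0 0" --turn '[0, 0.4, 1, 2]' --jaw '[-1, -1, -1, -1]'

```text
time: 25.45
position: [0.4859, 0.1436, 0.0944]
tool_rot: [0.026, 3.14, 0.001]
ft_force: [-0.6, 0.1, 4.2]
grip_width: 0.161
```

```bash
python3 -c "
from h import *
to((.4855,.1435),189.4,.093);print(ctrl.get_state()['torque'])"
```

```text
t 25.45 p [0.4859 0.1436 0.0944] x [-1.     0.017 -0.001] y [0.017 1.    0.001] z [ 0.001  0.001 -1.   ] F [-0.6  0.1  4.2] g 0.161 q [-0.58  0.12  0.25  1.97 -0.03  1.06  1.25]
h 179.0 dp [ 0.01 -0.    0.05] turn -2.07
[0.05958266 0.11985383 0.23012998]
```

Bar is following (axial torque 0.23 N·m). Finishing this clamp, then going to far-right.

Call:
move_arm --pt "0 0 0" --pt "0 0 0" --pt "0 0 0" --pt "0 0 0" --pt "0 0 0" --turn '[1.5, 3, 4.5, 6, 7.5]' --jaw '[-1, -1, -1, -1, -1]'

```text
time: 25.95
position: [0.486, 0.1441, 0.0944]
tool_rot: [1.038, 2.964, 0.003]
ft_force: [-0.4, 0.8, 3.6]
grip_width: 0.157
```

Call:
move_arm --pt "0 0 0" --pt "0 0 0" --pt "0 0 0" --pt "0 0 0" --pt "0 0 0" --turn '[1.2, 1.5, 1.5, 1.5, 1.5]' --jaw '[-1, -1, -1, -0.5, 0]'

```text
time: 26.45
position: [0.484, 0.1418, 0.0938]
tool_rot: [-1.221, -2.892, 0.005]
ft_force: [-7.8, -5.5, 12.8]
grip_width: 0.262
```

Call:
move_arm --pt "0 0 0" --pt "0 0 0" --pt "0 0 -0.6" --pt "0 0 -1.6" --pt "0 0 -2.6" --turn '[0, 0, 0, 0, 0]' --jaw '[0, 0, 0, 0, 0]'

```text
time: 26.95
position: [0.4845, 0.1427, 0.1713]
tool_rot: [-1.222, -2.892, 0.003]
ft_force: [1.3, 0.5, 0.5]
grip_width: 0.493
```

Call:
move_arm --pt "-1.5 -0.36 0" --pt "-3 -0.72 0" --pt "-4.5 -1.1 0" --pt "-6 -1.4 0" --pt "-7.5 -1.8 0" --turn '[0, 0, 0, 0, 0]' --jaw '[0, 0, 0, 0, 0]'

```text
time: 27.45
position: [0.6039, -0.0571, 0.1709]
tool_rot: [-1.221, -2.894, 0.0]
ft_force: [0.8, 0.5, 0.8]
grip_width: 0.502
```

Call:
move_arm --pt "-1.3 -0.3 0" --pt "-2.3 -0.6 0" --pt "-3.1 -0.72 0" --pt "-3.1 -0.72 0" --pt "-3.1 -0.72 0" --turn '[-1.6, -3.2, -4.8, -6.4, -8]' --jaw '[0, 0, 0, 0, 0]'

```text
time: 27.95
position: [0.6522, -0.1391, 0.17]
tool_rot: [-0.153, -3.136, 0.001]
ft_force: [0.0, -0.7, 0.3]
grip_width: 0.502
```

Call:
move_arm --pt "0 0 0" --pt "0 0 0" --pt "0 0 0" --pt "0 0 0" --turn '[-1.6, -3.2, -3.4, -3.4]' --jaw '[0, 0, 0, 0]'

```text
time: 28.35
position: [0.6523, -0.1377, 0.1709]
tool_rot: [0.301, -3.126, -0.0]
ft_force: [-0.5, 0.1, 0.7]
grip_width: 0.499
```

```bash
python3 - <<'E'
from h import *
to((.654,-.1365),191.4,.0945)
s=ctrl.get_state()
im=ctrl.get_image('top')[130:250,190:320]
cv2.imwrite('pics/p11.png',cv2.resize(im[:,:,::-1],None,fx=5,fy=5,interpolation=cv2.INTER_CUBIC))
E
```

```text
t 28.35 p [ 0.6523 -0.1377  0.1709] x [-0.982 -0.191  0.001] y [-0.191  0.982  0.   ] z [-0.001  0.    -1.   ] F [-0.5  0.1  0.7] g 0.499 q [-0.11  0.39  0.36  1.49 -0.14  1.29  2.03]
h -169.0 dp [-0.07  0.03  2.55] turn -0.08
```

View pics/p11.png

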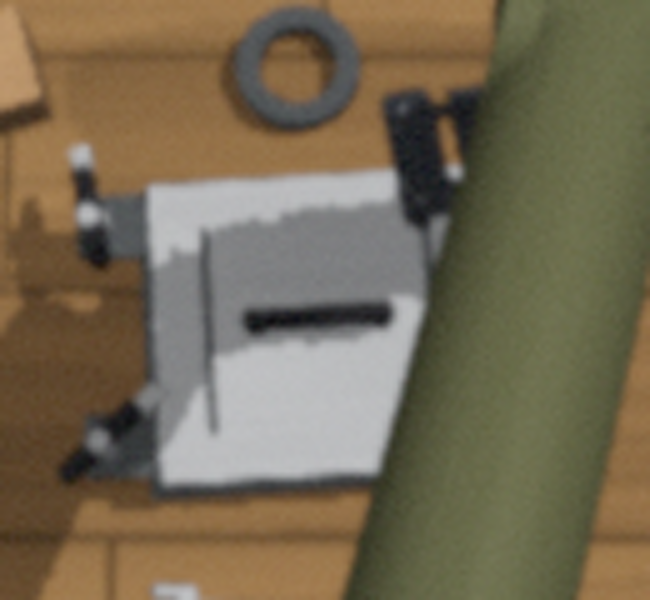

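Near-left is now about half turned (its bar runs diagonally towards the lid at crop 105,435). Same for far-right.

Call:
move_arm --pt "-0.05 0.03 1" --pt "-0.05 0.03 2" --pt "-0.05 0.03 2.55" --pt "-0.05 0.03 2.55" --pt "-0.05 0.03 2.55" --turn '[0, 0, 0, 0, 0]' --jaw '[0, 0, 0, 0, 0]'

```text
time: 28.9
position: [0.6543, -0.1365, 0.0957]
tool_rot: [-0.304, 3.126, -0.001]
ft_force: [-0.1, 0.7, 0.7]
grip_width: 0.499
```

Call:
move_arm --pt "0 0 0" --pt "0 0 0" --pt "0 0 0" --pt "0 0 0" --pt "0 0 0" --turn '[0, 0, 0, 0, 0.5]' --jaw '[-1, -1, -1, -1, -1]'

```text
time: 29.4
position: [0.6541, -0.1362, 0.0956]
tool_rot: [-0.236, 3.132, 0.0]
ft_force: [-0.7, 0.9, 0.7]
grip_width: 0.156
```

Call:
move_arm --pt "0 0 0" --pt "0 0 0" --pt "0 0 0" --pt "0 0 0" --pt "0 0 0" --turn '[1, 2, 3, 4, 5]' --jaw '[-1, -1, -1, -1, -1]'

```text
time: 29.9
position: [0.6542, -0.1357, 0.0955]
tool_rot: [0.45, 3.109, 0.001]
ft_force: [-1.3, 0.5, 0.8]
grip_width: 0.157
```

```bash
python3 -c "
from h import *
to((.654,-.1365),191.4,.0945);print(ctrl.get_state()['torque'])"
```

```text
t 29.9 p [ 0.6542 -0.1357  0.0955] x [-0.959  0.284 -0.   ] y [0.284 0.959 0.001] z [ 0.     0.001 -1.   ] F [-1.3  0.5  0.8] g 0.157 q [-0.16  0.46  0.43  1.56 -0.21  1.16  1.6 ]
h 163.5 dp [-0.   -0.03  0.03] turn -5.58
[0.18621498 0.07203572 0.24658762]
```

Call:
move_arm --pt "0 0 0" --pt "0 0 0" --pt "0 0 0" --pt "0 0 0" --pt "0 0 0" --turn '[1.4, 2.8, 4.2, 5.5, 5.5]' --jaw '[-1, -1, -1, -1, -1]'

```text
time: 30.4
position: [0.6544, -0.1351, 0.0955]
tool_rot: [1.172, 2.915, 0.002]
ft_force: [0.9, 2.1, 2.4]
grip_width: 0.155
```

Call:
move_arm --pt "0 0 0" --pt "0 0 0" --pt "0 0 0" --pt "0 0 -0.6" --pt "0 0 -1.6" --turn '[0, 0, 0, 0, 0]' --jaw '[-0.5, 0, 0, 0, 0]'

```text
time: 30.9
position: [0.652, -0.1363, 0.141]
tool_rot: [-1.171, -2.91, 0.003]
ft_force: [-0.1, -1.0, 0.2]
grip_width: 0.476
```

Call:
move_arm --pt "0 0 -1" --pt "0.8 -0.9 -1" --pt "1.7 -1.9 -1" --pt "2.6 -2.8 -1" --pt "3.38 -3.7 -1" --turn '[-1.2, -2.8, -4.4, -6, -7.6]' --jaw '[0, 0, 0, 0, 0]'

```text
time: 31.4
position: [0.502, -0.1465, 0.1729]
tool_rot: [-0.15, -3.138, 0.0]
ft_force: [0.6, 0.6, 1.7]
grip_width: 0.498
```

Call:
move_arm --pt "0 0 0" --pt "0 0 0" --pt "0 0 0" --pt "0 0 0" --pt "0 0 0" --turn '[-1.6, -3.2, -4.8, -4.8, -4.8]' --jaw '[0, 0, 0, 0, 0]'

```text
time: 31.9
position: [0.5038, -0.1465, 0.173]
tool_rot: [0.49, -3.103, -0.0]
ft_force: [-0.0, 0.2, -0.0]
grip_width: 0.496
```

```bash
python3 -c "
from h import *
to((.504,-.146),198.3,.0945)"
```

```text
t 31.9 p [ 0.5038 -0.1465  0.173 ] x [-0.951 -0.308 -0.   ] y [-0.308  0.951  0.   ] z [-0.  0. -1.] F [-0.   0.2 -0. ] g 0.496 q [-0.21  0.08  0.46  1.84 -0.04  1.22  2.15]
h -162.0 dp [-0.01  0.01  2.62] turn -0.07
```

Call:
move_arm --pt "0 0 1" --pt "0 0 2" --pt "0 0 2.6" --pt "0 0 2.6" --pt "0 0 2.6" --turn '[0, 0, 0, 0, 0]' --jaw '[0, 0, 0, 0, 0]'

```text
time: 32.4
position: [0.5041, -0.1464, 0.0953]
tool_rot: [0.493, -3.102, 0.0]
ft_force: [-0.3, 0.1, -0.1]
grip_width: 0.501
```

Call:
move_arm --pt "0 0 0" --pt "0 0 0" --pt "0 0 0" --pt "0 0 0" --pt "0 0 0" --turn '[0, 0, 0, 0, 0.5]' --jaw '[-1, -1, -1, -1, -1]'

```text
time: 32.9
position: [0.5042, -0.1463, 0.0955]
tool_rot: [-0.427, 3.112, -0.0]
ft_force: [0.1, -0.6, 2.1]
grip_width: 0.16
```

Call:
move_arm --pt "0 0 0" --pt "0 0 0" --pt "0 0 0" --pt "0 0 0" --pt "0 0 0" --turn '[1, 2.2, 3.4, 4.6, 5.8]' --jaw '[-1, -1, -1, -1, -1]'

```text
time: 33.4
position: [0.5042, -0.1455, 0.0955]
tool_rot: [0.37, 3.119, 0.001]
ft_force: [0.1, 1.8, 2.0]
grip_width: 0.159
```

Call:
move_arm --pt "0 0 0" --pt "0 0 0" --pt "0 0 0" --pt "0 0 0" --pt "0 0 0" --turn '[1.3, 2.6, 4, 5.7, 5.7]' --jaw '[-1, -1, -1, -1, -1]'

```text
time: 33.9
position: [0.5047, -0.145, 0.0955]
tool_rot: [1.12, 2.934, 0.002]
ft_force: [0.9, 2.6, 0.6]
grip_width: 0.156
```

```bash
python3 -c "
from h import *
to((.504,-.146),198.3,.0945);print(ctrl.get_state()['torque'])"
```

```text
t 33.9 p [ 0.5047 -0.145   0.0955] x [-0.746  0.666 -0.   ] y [0.666 0.746 0.002] z [ 0.001  0.001 -1.   ] F [0.9 2.6 0.6] g 0.156 q [-0.29  0.17  0.56  1.93 -0.11  1.07  1.16]
h 138.2 dp [-0.01 -0.04  0.03] turn -12.02
[ 0.65784979 -0.20936117  0.16791613]
```

Call:
move_arm --pt "0 0 0" --pt "0 0 0" --pt "0 0 0" --pt "0 0 -0.8" --pt "0 0 -2" --turn '[0, 0, 0, 0, 0]' --jaw '[-0.5, 0, 0, 0, 0]'

```text
time: 34.4
position: [0.5018, -0.1463, 0.1536]
tool_rot: [-1.12, -2.93, 0.003]
ft_force: [0.5, 1.3, -0.3]
grip_width: 0.47
```

Call:
move_arm --pt "0 0 -0.6" --pt "0.6 1.8 -0.6" --pt "1.2 3.6 -0.6" --pt "1.7 5.2 -0.6" --pt "2.2 6.6 -0.6" --turn '[0, 0, 0, 0, 0]' --jaw '[0, 0, 0, 0, 0]'

```text
time: 34.9
position: [0.5841, 0.0384, 0.1732]
tool_rot: [1.122, 2.934, 0.0]
ft_force: [0.9, -0.6, 0.2]
grip_width: 0.499
```

Call:
move_arm --pt "0.4 1.3 0" --pt "0.8 2.5 0" --pt "1.23 3.74 0" --pt "1.23 3.74 0" --pt "1.23 3.74 0" --turn '[-1.6, -3.2, -4.8, -6.4, -8]' --jaw '[0, 0, 0, 0, 0]'

```text
time: 35.4
position: [0.6308, 0.1469, 0.1721]
tool_rot: [-0.036, -3.14, 0.001]
ft_force: [0.3, -0.6, -0.3]
grip_width: 0.502
```

Call:
move_arm --pt "0 0 0" --pt "0 0 0" --pt "0 0 0" --pt "0 0 0" --turn '[-1.6, -2.3, -2.3, -2.3]' --jaw '[0, 0, 0, 0]'

```text
time: 35.8
position: [0.6308, 0.145, 0.1728]
tool_rot: [0.262, -3.13, 0.0]
ft_force: [-0.4, 0.0, -0.1]
grip_width: 0.5
```

```bash
python3 -c "
from h import *
to((.635,.1535),189.5,.0945)
im=np.hstack([ctrl.get_image('top')[130:250,190:320],ctrl.get_image('side')[110:230,200:330]])
cv2.imwrite('pics/p12.png',cv2.resize(im[:,:,::-1],None,fx=3,fy=3,interpolation=cv2.INTER_CUBIC))"
```

```text
t 35.8 p [0.6308 0.145  0.1728] x [-0.986 -0.166  0.   ] y [-0.166  0.986 -0.   ] z [-0. -0. -1.] F [-0.4  0.  -0.1] g 0.5 q [-0.47  0.34  0.26  1.53 -0.09  1.28  1.54]
h -170.4 dp [-0.19  0.26  2.61] turn 0.01
```

View pics/p12.png

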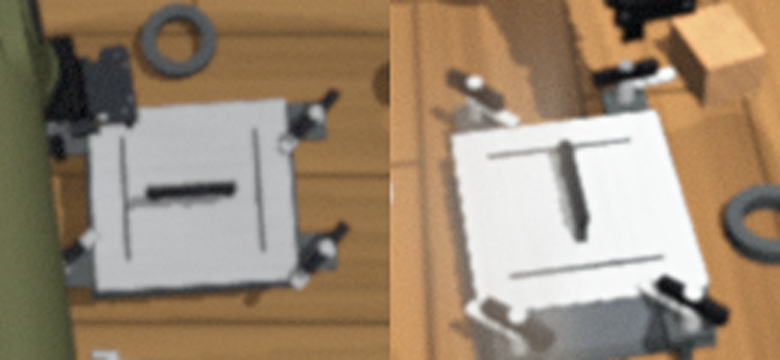

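Three clamps stand at half, lid still flat. Now the far-left clamp.

Call:
move_arm --pt "-0.19 0.26 0.5" --pt "-0.19 0.26 1.5" --pt "-0.19 0.26 2.4" --pt "-0.19 0.26 2.6" --pt "-0.19 0.26 2.6" --turn '[0, 0, 0, 0, 0]' --jaw '[0, 0, 0, 0, 0]'

```text
time: 36.4
position: [0.6341, 0.1544, 0.0932]
tool_rot: [0.265, -3.127, 0.001]
ft_force: [0.1, -0.0, 0.5]
grip_width: 0.5
```

Call:
move_arm --pt "0 0 0" --pt "0 0 0" --pt "0 0 0" --pt "0 0 0" --pt "0 0 0" --turn '[0, 0, 0, 0, 0.5]' --jaw '[-1, -1, -1, -1, -1]'

```text
time: 36.9
position: [0.6358, 0.1534, 0.0959]
tool_rot: [-0.195, 3.134, -0.001]
ft_force: [0.2, -2.4, 1.3]
grip_width: 0.158
```

Call:
move_arm --pt "0 0 0" --pt "0 0 0" --pt "0 0 0" --pt "0 0 0" --pt "0 0 0" --turn '[1, 2, 3.1, 4.3, 5.5]' --jaw '[-1, -1, -1, -1, -1]'

```text
time: 37.4
position: [0.6359, 0.1537, 0.0959]
tool_rot: [0.561, 3.089, -0.0]
ft_force: [0.2, -0.2, 0.4]
grip_width: 0.156
```

Call:
move_arm --pt "0 0 0" --pt "0 0 0" --pt "0 0 0" --pt "0 0 0" --pt "0 0 0" --turn '[1.2, 2.5, 3.8, 5, 5]' --jaw '[-1, -1, -1, -1, -1]'

```text
time: 37.9
position: [0.636, 0.1539, 0.0959]
tool_rot: [1.21, 2.897, 0.001]
ft_force: [1.5, 0.1, 2.5]
grip_width: 0.156
```

```bash
python3 -c "
from h import *
to((.6358,.1528),189.5,.0945);print(ctrl.get_state()['torque'])"
```

```text
t 37.9 p [0.636  0.1539 0.0959] x [-0.703  0.711 -0.002] y [0.711 0.703 0.001] z [ 0.002 -0.    -1.   ] F [1.5 0.1 2.5] g 0.156 q [-0.6   0.43  0.42  1.6  -0.19  1.14  0.64]
h 134.6 dp [-0.02 -0.03  0.05] turn -10.97
[-0.22445654 -0.22928116 -0.0012577 ]
```

First pass is complete, with all four near half way. I'll hold briefly, then start the final pass with far-left, which is already gripped; near-right (its diagonal) follows, then near-left and far-right.

Call:
move_arm --pt "0 0 0" --pt "0 0 0" --pt "0 0 0" --pt "0 0 0" --pt "0 0 0" --turn '[0, 0, 0, 0, 1]' --jaw '[-1, -1, -1, -1, -1]'

```text
time: 38.4
position: [0.636, 0.1539, 0.0959]
tool_rot: [1.337, 2.841, 0.002]
ft_force: [2.8, -1.8, 4.6]
grip_width: 0.153
```

Call:
move_arm --pt "0 0 0" --pt "0 0 0" --pt "0 0 0" --pt "0 0 0" --pt "0 0 0" --turn '[1.5, 3, 4.5, 6, 7]' --jaw '[-1, -1, -1, -1, -1]'

```text
time: 38.9
position: [0.6364, 0.1541, 0.0959]
tool_rot: [2.132, 2.305, 0.003]
ft_force: [2.9, -1.7, 3.6]
grip_width: 0.156
```

Call:
move_arm --pt "0 0 0" --pt "0 0 0" --pt "0 0 0" --turn '[0.5, 1, 1]' --jaw '[-1, -1, -1]'

```text
time: 39.2
position: [0.6364, 0.154, 0.0959]
tool_rot: [2.226, 2.214, 0.003]
ft_force: [3.1, -1.9, 3.5]
grip_width: 0.152
```

```bash
python3 -c "
from h import *
to((.6358,.1528),85,.0945);print(ctrl.get_state()['torque'])"
```

```text
t 39.2 p [0.6364 0.154  0.0959] x [0.006 1.    0.   ] y [ 1.    -0.006  0.003] z [ 0.003  0.    -1.   ] F [ 3.1 -1.9  3.5] g 0.152 q [-0.71  0.45  0.56  1.61 -0.26  1.15 -0.1 ]
h 89.7 dp [-0.04 -0.02  0.05] turn 0.94
[-0.41131201 -0.74958737  0.14387459]
```

Call:
move_arm --pt "0 0 0" --pt "0 0 0" --pt "0 0 0" --turn '[0.5, 1, 1]' --jaw '[-1, -1, -1]'

```text
time: 39.5
position: [0.6364, 0.154, 0.0959]
tool_rot: [2.319, 2.116, 0.003]
ft_force: [4.5, -1.5, 5.5]
grip_width: 0.157
```

```bash
python3 -c "
from h import *
to((.6358,.1528),85,.0945);print(ctrl.get_state()['torque'])"
```

```text
t 39.5 p [0.6364 0.154  0.0959] x [0.091 0.996 0.   ] y [ 0.996 -0.091  0.003] z [ 0.003 -0.    -1.   ] F [ 4.5 -1.5  5.5] g 0.157 q [-0.72  0.46  0.58  1.61 -0.27  1.15 -0.18]
h 84.8 dp [-0.04 -0.02  0.05] turn -0.05
[-0.38303186 -0.88627108  0.45738805]
```

Call:
move_arm --pt "0 0 0" --pt "0 0 0" --pt "0 0 0" --turn '[0.5, 1, 1]' --jaw '[-1, -1, -1]'

```text
time: 39.8
position: [0.6364, 0.154, 0.0959]
tool_rot: [2.407, 2.015, 0.003]
ft_force: [4.4, -1.5, 5.9]
grip_width: 0.171
```

```bash
python3 -c "
from h import *
to((.6358,.1528),85,.0945);print(ctrl.get_state()['torque'])"
```

```text
t 39.8 p [0.6364 0.154  0.0959] x [ 0.176  0.984 -0.   ] y [ 0.984 -0.176  0.003] z [ 0.003 -0.001 -1.   ] F [ 4.4 -1.5  5.9] g 0.171 q [-0.73  0.46  0.59  1.61 -0.27  1.15 -0.26]
h 79.9 dp [-0.04 -0.01  0.05] turn -1.02
[-0.53331256 -0.892293    1.12468335]
```

Axial torque jumped to 1.1 N·m at heading about 84°, so far-left is on its stop. Next near-right.

Call:
move_arm --pt "0 0 0" --pt "0 0 0" --pt "0 0 0" --pt "0 0 -0.8" --pt "0 0 -2" --turn '[-0.9, -0.9, -0.9, -0.9, -0.9]' --jaw '[-0.5, 0, 0, 0, 0]'

```text
time: 40.3
position: [0.632, 0.1544, 0.1519]
tool_rot: [-2.329, -2.102, 0.011]
ft_force: [0.5, 0.6, -0.1]
grip_width: 0.473
```

Call:
move_arm --pt "0 0 -0.5" --pt "-1.6 -0.5 -0.5" --pt "-3.2 -1 -0.5" --pt "-4.8 -1.5 -0.5" --pt "-6.4 -2.1 -0.5" --turn '[0, 0, 0, 0, 0]' --jaw '[0, 0, 0, 0, 0]'

```text
time: 40.8
position: [0.5522, -0.0299, 0.169]
tool_rot: [-2.331, -2.104, 0.002]
ft_force: [0.6, -0.8, 1.1]
grip_width: 0.499
```

```bash
python3 -c "
from h import *
to((.5045,-.1455),138.2,.0945)"
```

```text
t 40.8 p [ 0.5522 -0.0299  0.169 ] x [0.102 0.995 0.   ] y [ 0.995 -0.102 -0.002] z [-0.002  0.    -1.   ] F [ 0.6 -0.8  1.1] g 0.499 q [-0.62  0.17  0.7   1.79 -0.12  1.23  0.01]
h 84.1 dp [-4.   -1.18  2.48] turn -10.81
```

Call:
move_arm --pt "-1 -0.3 0" --pt "-2 -0.6 0" --pt "-3 -0.9 0" --pt "-3.9 -1.18 0" --pt "-3.9 -1.18 0" --turn '[-1.5, -3, -4.6, -6.2, -7.8]' --jaw '[0, 0, 0, 0, 0]'

```text
time: 41.3
position: [0.504, -0.1456, 0.1694]
tool_rot: [-1.497, -2.76, 0.002]
ft_force: [0.0, 0.6, 0.4]
grip_width: 0.496
```

Call:
move_arm --pt "0 0 0" --pt "0 0 0" --pt "0 0 0" --pt "0 0 0" --turn '[-1.6, -3, -3, -3]' --jaw '[0, 0, 0, 0]'

```text
time: 41.7
position: [0.5063, -0.1409, 0.1694]
tool_rot: [-1.126, -2.932, 0.0]
ft_force: [-0.7, 0.3, 0.7]
grip_width: 0.503
```

```bash
python3 -c "
from h import *
to((.5045,-.1455),138.2,.0945)"
```

```text
t 41.7 p [ 0.5063 -0.1409  0.1694] x [-0.743  0.669  0.001] y [ 0.669  0.743 -0.   ] z [-0.001  0.    -1.   ] F [-0.7  0.3  0.7] g 0.503 q [-0.44  0.1   0.71  1.85 -0.07  1.22  1.12]
h 138.0 dp [-0.06 -0.15  2.5 ] turn -0.04
```

Call:
move_arm --pt "-0.06 -0.15 0.6" --pt "-0.06 -0.15 1.6" --pt "-0.06 -0.15 2.45" --pt "-0.06 -0.15 2.45" --pt "-0.06 -0.15 2.45" --turn '[0, 0, 0, 0, 0]' --jaw '[0, 0, 0, 0, 0]'

```text
time: 42.2
position: [0.505, -0.1458, 0.0967]
tool_rot: [-1.124, -2.933, 0.001]
ft_force: [0.8, 0.7, 0.4]
grip_width: 0.501
```

Call:
move_arm --pt "0 0 0" --pt "0 0 0" --pt "0 0 0" --pt "0 0 0" --pt "0 0 0" --turn '[0, 0, 0, 0, 0.5]' --jaw '[-1, -1, -1, -1, -1]'

```text
time: 42.7
position: [0.5055, -0.1457, 0.097]
tool_rot: [1.186, 2.908, 0.001]
ft_force: [0.1, 0.4, 1.8]
grip_width: 0.159
```

Call:
move_arm --pt "0 0 0" --pt "0 0 0" --pt "0 0 0" --pt "0 0 0" --pt "0 0 0" --turn '[1, 2.3, 3.6, 4.9, 6.2]' --jaw '[-1, -1, -1, -1, -1]'

```text
time: 43.2
position: [0.5056, -0.1456, 0.097]
tool_rot: [1.924, 2.482, 0.001]
ft_force: [1.4, 0.2, 0.7]
grip_width: 0.152
```

Call:
move_arm --pt "0 0 0" --pt "0 0 0" --pt "0 0 0" --pt "0 0 0" --pt "0 0 0" --turn '[1.2, 2.4, 3.4, 4.2, 4.2]' --jaw '[-1, -1, -1, -1, -1]'

```text
time: 43.7
position: [0.5057, -0.1456, 0.097]
tool_rot: [2.338, 2.097, 0.001]
ft_force: [0.6, 0.9, 1.6]
grip_width: 0.157
```

```bash
python3 -c "
from h import *
to((.5045,-.1455),84,.0945);print(ctrl.get_state()['torque'])"
```

```text
t 43.7 p [ 0.5057 -0.1456  0.097 ] x [ 0.108  0.994 -0.   ] y [ 0.994 -0.108  0.001] z [ 0.001 -0.    -1.   ] F [0.6 0.9 1.6] g 0.157 q [-0.52  0.2   0.83  1.93 -0.17  1.08  0.27]
h 83.8 dp [-0.   -0.04  0.08] turn -0.04
[-0.04663557 -0.0629136   0.67751639]
```

Near-right is on its stop (0.68 N·m). Near-left next.

Call:
move_arm --pt "0 0 0" --pt "0 0 0" --pt "0 0 0" --pt "0 0 -0.8" --pt "0 0 -2" --turn '[-0.3, -0.3, -0.3, -0.3, -0.3]' --jaw '[-0.5, 0, 0, 0, 0]'

```text
time: 44.2
position: [0.503, -0.1456, 0.1553]
tool_rot: [-2.311, -2.123, 0.006]
ft_force: [1.7, 0.4, -0.2]
grip_width: 0.477
```

Call:
move_arm --pt "0.5 0 -0.5" --pt "2.2 -0.3 -0.5" --pt "3.8 -0.6 -0.5" --pt "5.4 -0.8 -0.5" --pt "7 -1 -0.5" --turn '[0, 0, 0, 0, 0]' --jaw '[0, 0, 0, 0, 0]'

```text
time: 44.7
position: [0.4924, 0.0677, 0.1718]
tool_rot: [-2.313, -2.125, -0.002]
ft_force: [1.1, -0.6, 0.3]
grip_width: 0.503
```

Call:
move_arm --pt "1 -0.1 0" --pt "2 -0.3 0" --pt "2.55 -0.44 0" --pt "2.55 -0.44 0" --pt "2.55 -0.44 0" --turn '[-1.6, -3.2, -4.8, -6.4, -8]' --jaw '[0, 0, 0, 0, 0]'

```text
time: 45.2
position: [0.4859, 0.1439, 0.1713]
tool_rot: [-1.436, -2.794, 0.001]
ft_force: [-0.6, -0.3, -0.7]
grip_width: 0.499
```

Call:
move_arm --pt "0 0 0" --pt "0 0 0" --pt "0 0 0" --pt "0 0 0" --turn '[-1.6, -1.8, -1.8, -1.8]' --jaw '[0, 0, 0, 0]'

```text
time: 45.6
position: [0.4862, 0.1431, 0.1715]
tool_rot: [-1.227, -2.892, -0.0]
ft_force: [-0.4, -0.2, 0.3]
grip_width: 0.499
```

```bash
python3 -c "
from h import *
to((.486,.1436),134.4,.0945)"
```

```text
t 45.6 p [0.4862 0.1431 0.1715] x [-0.695  0.719  0.   ] y [ 0.719  0.695 -0.   ] z [-0.  0. -1.] F [-0.4 -0.2  0.3] g 0.499 q [-0.88  0.04  0.56  1.89 -0.02  1.22  0.46]
h 134.0 dp [0.02 0.01 2.57] turn -0.08
```

Call:
move_arm --pt "0 0 0.6" --pt "0 0 1.6" --pt "0 0 2.5" --pt "0 0 2.5" --pt "0 0 2.5" --turn '[0, 0, 0, 0, 0]' --jaw '[0, 0, 0, 0, 0]'

```text
time: 46.1
position: [0.4863, 0.1431, 0.0969]
tool_rot: [-1.225, -2.893, 0.001]
ft_force: [0.8, 0.5, -0.4]
grip_width: 0.502
```

Call:
move_arm --pt "0 0 0" --pt "0 0 0" --pt "0 0 0" --pt "0 0 0" --pt "0 0 0" --turn '[0, 0, 0, 0, 0.5]' --jaw '[-1, -1, -1, -1, -1]'

```text
time: 46.6
position: [0.4867, 0.1437, 0.0971]
tool_rot: [1.287, 2.865, 0.002]
ft_force: [0.2, 0.7, 0.5]
grip_width: 0.154
```

Call:
move_arm --pt "0 0 0" --pt "0 0 0" --pt "0 0 0" --pt "0 0 0" --pt "0 0 0" --turn '[1, 2.2, 3.4, 4.6, 5.8]' --jaw '[-1, -1, -1, -1, -1]'

```text
time: 47.1
position: [0.4868, 0.1437, 0.097]
tool_rot: [1.967, 2.449, 0.002]
ft_force: [0.8, 0.2, 0.6]
grip_width: 0.156
```

Call:
move_arm --pt "0 0 0" --pt "0 0 0" --pt "0 0 0" --pt "0 0 0" --pt "0 0 0" --turn '[1.2, 2.4, 3.4, 3.8, 3.8]' --jaw '[-1, -1, -1, -1, -1]'

```text
time: 47.6
position: [0.4868, 0.1437, 0.0971]
tool_rot: [2.338, 2.097, 0.002]
ft_force: [1.4, 0.3, 2.1]
grip_width: 0.159
```

```bash
python3 -c "
from h import *
to((.486,.1436),84,.0945);print(ctrl.get_state()['torque'])"
```

```text
t 47.6 p [0.4868 0.1437 0.0971] x [0.108 0.994 0.   ] y [ 0.994 -0.108  0.002] z [ 0.002  0.    -1.   ] F [1.4 0.3 2.1] g 0.159 q [-0.93  0.13  0.63  1.97 -0.09  1.06 -0.37]
h 83.8 dp [-0.   -0.03  0.09] turn -0.04
[-0.04130524 -0.17973938  0.72574154]
```

Near-left on its stop (0.73 N·m). Far-right last.

Call:
move_arm --pt "0 0 0" --pt "0 0 0" --pt "0 0 0" --pt "0 0 -0.8" --pt "0 0 -2" --turn '[-0.3, -0.3, -0.3, -0.3, -0.3]' --jaw '[-0.5, 0, 0, 0, 0]'

```text
time: 48.1
position: [0.4843, 0.1423, 0.1552]
tool_rot: [-2.313, -2.124, 0.008]
ft_force: [-0.3, -0.6, -0.2]
grip_width: 0.472
```

Call:
move_arm --pt "-0.4 0.2 -0.5" --pt "-1.7 1.2 -0.5" --pt "-3 2.2 -0.5" --pt "-4.4 3.2 -0.5" --pt "-5.6 4 -0.5" --turn '[0, 0, 0, 0, 0]' --jaw '[0, 0, 0, 0, 0]'

```text
time: 48.6
position: [0.5925, -0.0364, 0.1717]
tool_rot: [2.313, 2.125, 0.001]
ft_force: [-0.2, 0.8, -0.0]
grip_width: 0.495
```

Call:
move_arm --pt "-1.1 0.8 0" --pt "-2.2 1.6 0" --pt "-3.21 2.32 0" --pt "-3.21 2.32 0" --pt "-3.21 2.32 0" --turn '[-1.6, -3.2, -4.8, -6.4, -8]' --jaw '[0, 0, 0, 0, 0]'

```text
time: 49.1
position: [0.6525, -0.1386, 0.1707]
tool_rot: [-1.444, -2.789, 0.002]
ft_force: [-1.1, 1.3, -0.2]
grip_width: 0.498
```

Call:
move_arm --pt "0 0 0" --pt "0 0 0" --pt "0 0 0" --pt "0 0 0" --turn '[-1.6, -2.1, -2.1, -2.1]' --jaw '[0, 0, 0, 0]'

```text
time: 49.5
position: [0.6527, -0.1362, 0.1713]
tool_rot: [-1.188, -2.908, -0.0]
ft_force: [0.7, -0.5, -0.0]
grip_width: 0.499
```

```bash
python3 -c "
from h import *
to((.6545,-.1355),136,.0945)"
```

```text
t 49.5 p [ 0.6527 -0.1362  0.1713] x [-0.714  0.7    0.   ] y [ 0.7    0.714 -0.   ] z [-0.  0. -1.] F [ 0.7 -0.5 -0. ] g 0.499 q [-0.31  0.43  0.63  1.49 -0.26  1.3   1.15]
h 135.6 dp [-0.03  0.06  2.56] turn -0.09
```

Call:
move_arm --pt "-0.03 0.05 0.6" --pt "-0.03 0.05 1.6" --pt "-0.03 0.05 2.5" --pt "-0.03 0.05 2.5" --pt "-0.03 0.05 2.5" --turn '[0, 0, 0, 0, 0]' --jaw '[0, 0, 0, 0, 0]'

```text
time: 50.0
position: [0.6544, -0.1356, 0.0967]
tool_rot: [-1.186, -2.908, 0.001]
ft_force: [-0.0, -0.5, 0.8]
grip_width: 0.498
```

Call:
move_arm --pt "0 0 0" --pt "0 0 0" --pt "0 0 0" --pt "0 0 0" --pt "0 0 0" --turn '[0, 0, 0, 0, 0.5]' --jaw '[-1, -1, -1, -1, -1]'

```text
time: 50.5
position: [0.655, -0.1356, 0.0972]
tool_rot: [1.249, 2.881, 0.001]
ft_force: [0.5, 0.1, 1.0]
grip_width: 0.156
```

Call:
move_arm --pt "0 0 0" --pt "0 0 0" --pt "0 0 0" --pt "0 0 0" --pt "0 0 0" --turn '[1, 2.2, 3.4, 4.6, 5.8]' --jaw '[-1, -1, -1, -1, -1]'

```text
time: 51.0
position: [0.6552, -0.1354, 0.0971]
tool_rot: [1.934, 2.474, 0.001]
ft_force: [0.7, 0.1, -0.0]
grip_width: 0.155
```

Call:
move_arm --pt "0 0 0" --pt "0 0 0" --pt "0 0 0" --pt "0 0 0" --pt "0 0 0" --turn '[1.2, 2.4, 3.5, 4.1, 4.1]' --jaw '[-1, -1, -1, -1, -1]'

```text
time: 51.5
position: [0.6554, -0.1354, 0.0972]
tool_rot: [2.337, 2.097, 0.001]
ft_force: [1.7, -0.6, 1.2]
grip_width: 0.163
```

```bash
python3 -c "
from h import *
to((.6545,-.1355),84,.0945);print(ctrl.get_state()['torque'])"
```

```text
t 51.5 p [ 0.6554 -0.1354  0.0972] x [ 0.108  0.994 -0.   ] y [ 0.994 -0.108  0.002] z [ 0.002 -0.001 -1.   ] F [ 1.7 -0.6  1.2] g 0.163 q [-0.41  0.55  0.79  1.57 -0.41  1.19  0.34]
h 83.8 dp [-0.01 -0.03  0.09] turn -0.04
[-0.16840388 -0.17372263  0.75169455]
```

All four on their stops. Release, retreat and check.

Call:
move_arm --pt "0 0 0" --pt "0 0 0" --pt "0 0 0" --pt "0 0 -0.8" --pt "0 0 -2" --turn '[-0.3, -0.3, -0.3, -0.3, -0.3]' --jaw '[-0.5, 0, 0, 0, 0]'

```text
time: 52.0
position: [0.6525, -0.1351, 0.1546]
tool_rot: [-2.311, -2.122, 0.006]
ft_force: [0.2, 0.3, 0.2]
grip_width: 0.479
```

Call:
move_arm --pt "0 0 -1.4" --pt "1.4 -0.5 -2" --pt "2.8 -1 -2" --pt "4.2 -1.5 -2" --pt "5.6 -2 -2" --turn '[0, 0, 0, 0, 0]' --jaw '[0, 0, 0, 0, 0]'

```text
time: 52.5
position: [0.6081, 0.0381, 0.2167]
tool_rot: [-2.314, -2.124, -0.001]
ft_force: [0.2, 1.1, 0.4]
grip_width: 0.498
```

Call:
move_arm --pt "1.4 -0.5 0" --pt "2.8 -1 0" --pt "4.2 -1.5 0" --pt "5.6 -2 0" --pt "7 -2.5 0" --turn '[0, 0, 0, 0, 0]' --jaw '[0, 0, 0, 0, 0]'

```text
time: 53.0
position: [0.551, 0.2537, 0.2166]
tool_rot: [-2.313, -2.125, -0.0]
ft_force: [0.1, 0.8, 0.0]
grip_width: 0.503
```

Call:
move_arm --pt "1.2 0 0" --pt "2.4 0 0" --pt "3 0 0" --pt "3 0 0" --pt "3 0 0" --turn '[0, 0, 0, 0, 0]' --jaw '[0, 0, 0, 0, 0]'

```text
time: 53.5
position: [0.5601, 0.3398, 0.2164]
tool_rot: [2.314, 2.122, -0.002]
ft_force: [0.2, -1.2, 0.1]
grip_width: 0.502
```

```bash
python3 - <<'E'
from h import *
st()
a=cv2.resize(ctrl.get_image('top')[130:260,170:410],None,fx=2.2,fy=2.2,interpolation=cv2.INTER_CUBIC)
b=cv2.resize(ctrl.get_image('side')[100:380,195:325],None,fx=286/280,fy=286/280,interpolation=cv2.INTER_CUBIC)
cv2.imwrite('pics/p13.png',np.hstack([a,b])[:,:,::-1])
from ef import *
I={c:ctrl.get_image(c)[:,:,::-1].copy() for c in("top","side")}
efit("lid",I,seg(.202,.222,.0775),[.568,.003,.063])
E
```

```text
t 53.5 p [0.5601 0.3398 0.2164] x [ 0.086  0.996 -0.002] y [ 0.996 -0.086  0.   ] z [-0.    -0.002 -1.   ] F [ 0.2 -1.2  0.1] g 0.502 q [-1.1   0.39  0.68  1.47 -0.24  1.37 -0.5 ]
lid ['top', 'side'] [0.5687 0.0027 0.064 ] -460.8
lid ['top'] [0.5697 0.0021 0.0663] -222.0
lid ['side'] [0.5681 0.0033 0.0633] -243.4
```

View pics/p13.png

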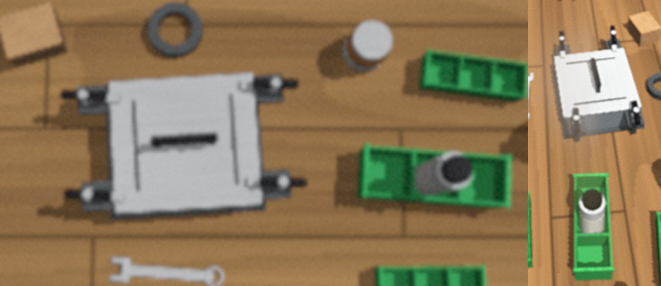

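All four bars now point straight across the box, the lid is flat at (0.569, 0.003), yaw 0.064, and the can stands in the carrier. Handing in.

```bash
python3 -c "
from bench import ctrl
print(ctrl.close_job())"
```

```text
the job is handed in; nothing more can be done
None
```

The spares box is packed, lidded and clamped, and I handed the job in at about 54 s of the 210 s allowed. Handing in gives no verdict, so what follows rests on my own checks.

- **Packing:** I moved the one tall can from the box to the middle pocket of the largest green carrier. The one tin on the bench went into the box beside the tin already there.
- **Lid:** It touched down with the tool tip at 95.1 mm, exactly the height expected for a seated lid.
- **Clamps, first pass:** near-left, far-right, near-right, far-left, each turned 55–60° to about half way.
- **Clamps, final pass:** far-left, near-right, near-left, far-right, each to its stop. Twisting torque rose from about 0.2 to 0.7–1.1 N·m at the same bar direction on all four.

**Last checks:**
- The lid fits at (0.569, 0.003) m, yaw 0.064 rad, within about 2 mm of the centre worked out from the clamp axes.
- All four bars point across the box, the can stands upright in its pocket, and the arm is clear of everything.
- Nothing I was told to leave alone looked moved in the pictures; I did not measure it.

**Disagreement:** Before the lid went on, separate fits of the box position differed by up to about 7 mm between cameras and methods. The lid still dropped in freely without force.

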